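Load the rotary stand with port sleeves and set it up for seal inspection

TASK

First turn the rotary stand until its thick spigot is in line with the loading arrow, the one nearest the robot; only then push every sleeve on the mat fully down onto the stand, the large one on the thick spigot and each small one on a thin spigot. When all are on, turn the stand until the large sleeve is in line with the inspection arrow on the lamp post's side, and last swing the lamp arm so that its head is centred over the large sleeve. Leave the jar, the cap, the blower bulb and the brush where they are.

Things in the scene. Friction and masses are not known exactly. Their poses are not given: they have to be found in the camera images.
- stand: fixed low black base of the rotary stand, origin on the turntable's vertical axis at bench level. Two flat white arrows on black tongues beyond the disc's edge point inward: its own -x leads to the loading arrow (robot's side), its -y to the inspection arrow (lamp post's side). The lamp post (24 diameter, 225 tall, foot 120 diameter) stands at 90, -315 in its x, y.
- turntable (a joint): angle of the aluminium turntable (rad), counter-clockwise from above positive, endless; 0: thick spigot along the stand's +x. Disc 280 diameter, upper face 34 above the bench. Turns freely with light friction (about 0.12 N m), stays where left. On it, 100 from the axis, 90 degrees apart, stand four upright steel spigots 36 tall with tapered tops: one thick, three thin.
- pin_a (a point): top centre of an upright black pin (14 diameter, top 90 above the bench) that ends a short spoke past the disc's rim, 165 from the axis, 45 degrees counter-clockwise from the thick spigot; three more like it follow every 90 degrees, midway between spigots. Push a pin or spoke to turn the table
- thick_spigot (a point): foot of the thick spigot (42 diameter) on its axis, on the disc's upper face; turns with the table
- thin_spigot_a (a point): foot of a thin spigot (26 diameter) on its axis, on the disc's upper face, 90 degrees counter-clockwise from the thick one
- thin_spigot_b (a point): foot of the thin spigot (26 diameter) opposite the thick one, as above
- thin_spigot_c (a point): foot of a thin spigot (26 diameter) 90 degrees clockwise from the thick one, as above
- load_mark (a point): fixed point 100 from the turntable's axis, in line with the loading arrow (the arrow nearest the robot), at disc height: where the thick spigot's foot is when it is in line with that arrow
- inspect_mark (a point): fixed point 100 from the turntable's axis, in line with the inspection arrow (the arrow on the lamp post's side), at disc height: where the thick spigot's foot is when it is in line with that arrow
- lamp_arm (a joint): angle of the lamp's level arm about its post's axis (rad); 0 with the arm along the stand's -x, growing clockwise seen from above as the head swings in over the turntable; starts at 0.1 to 0.3, stops at -0.1 and 1.7. A stiff joint (about 0.3 N m) that stays where it is released. The arm is a bar 18 wide, 188 to 202 above the bench.
- lamp_knob (a point): top centre of the upright steel knob pin (14 diameter, 64 tall, its top 266 above the bench) on the middle of the lamp head; the head is a black disc 86 diameter, 168 to 204 above the bench, 233 from the post's axis. Push the pin sideways to swing the arm.
- big_sleeve: large black sleeve, a rigid plain open tube standing upright: outside diameter 60, bore 48, 65 tall, about 0.16 kg. Origin on its axis at mid-height, z along its axis; either end may go down.
- small_sleeve_1: small black sleeve, a rigid plain open tube standing upright: outside diameter 44, bore 32, 60 tall, about 0.11 kg; may be absent. Origin on its axis at mid-height, z along its axis; either end may go down. Two or three are present.
- small_sleeve_2: small black sleeve, a rigid plain open tube standing upright: outside diameter 44, bore 32, 60 tall, about 0.11 kg; may be absent. Origin on its axis at mid-height, z along its axis; either end may go down. Two or three are present.
- small_sleeve_3: small black sleeve, a rigid plain open tube standing upright: outside diameter 44, bore 32, 60 tall, about 0.11 kg; may be absent. Origin on its axis at mid-height, z along its axis; either end may go down. Two or three are present.
- mat: fixed cork mat, 360 by 300, 2 thick, on which the sleeves stand; origin at its centre, at bench level
- grease_jar: bystander: small jar, 48 diameter, 55 tall, on the mat; origin under its centre
- lens_cap: bystander: black cap, 64 diameter, 12 thick, on the mat; origin under its centre
- blower: bystander: rubber blower bulb, 58 diameter, 110 tall, upright; origin under its centre
- brush: bystander: brush lying on the bench; origin under its middle
Things that resemble listed ones, but are neither listed nor needed, are in the scene too. Leave any pink or purple look-alike of the big_sleeve alone.

How it is judged (in metres and radians):
On the way, in this order (a step that is already met when the one before it is completed fails the run):
1. the thick spigot is in line with the loading arrow and at rest (horizontal distance between thick_spigot and load_mark below 0.014 m and velocity of joint turntable between -0.05 and 0.05 rad/s), for 0.3 s.
2. every sleeve is fully down on its spigot (horizontal distance between big_sleeve and thick_spigot below 0.007 m and height (world z) of big_sleeve below 0.0725 m and angle between the z axis of big_sleeve and the z axis of stand, either way round below 0.12 rad and ((horizontal distance between small_sleeve_1 and thin_spigot_a below 0.007 m and height (world z) of small_sleeve_1 below 0.07 m and angle between the z axis of small_sleeve_1 and the z axis of stand, either way round below 0.12 rad) or (horizontal distance between small_sleeve_1 and thin_spigot_b below 0.007 m and height (world z) of small_sleeve_1 below 0.07 m and angle between the z axis of small_sleeve_1 and the z axis of stand, either way round below 0.12 rad) or (horizontal distance between small_sleeve_1 and thin_spigot_c below 0.007 m and height (world z) of small_sleeve_1 below 0.07 m and angle between the z axis of small_sleeve_1 and the z axis of stand, either way round below 0.12 rad)) and ((horizontal distance between small_sleeve_2 and thin_spigot_a below 0.007 m and height (world z) of small_sleeve_2 below 0.07 m and angle between the z axis of small_sleeve_2 and the z axis of stand, either way round below 0.12 rad) or (horizontal distance between small_sleeve_2 and thin_spigot_b below 0.007 m and height (world z) of small_sleeve_2 below 0.07 m and angle between the z axis of small_sleeve_2 and the z axis of stand, either way round below 0.12 rad) or (horizontal distance between small_sleeve_2 and thin_spigot_c below 0.007 m and height (world z) of small_sleeve_2 below 0.07 m and angle between the z axis of small_sleeve_2 and the z axis of stand, either way round below 0.12 rad)) and ((horizontal distance between small_sleeve_3 and thin_spigot_a below 0.007 m and height (world z) of small_sleeve_3 below 0.07 m and angle between the z axis of small_sleeve_3 and the z axis of stand, either way round below 0.12 rad) or (horizontal distance between small_sleeve_3 and thin_spigot_b below 0.007 m and height (world z) of small_sleeve_3 below 0.07 m and angle between the z axis of small_sleeve_3 and the z axis of stand, either way round below 0.12 rad) or (horizontal distance between small_sleeve_3 and thin_spigot_c below 0.007 m and height (world z) of small_sleeve_3 below 0.07 m and angle between the z axis of small_sleeve_3 and the z axis of stand, either way round below 0.12 rad))), for 0.2 s.
3. the thick spigot, carrying the large sleeve, is in line with the inspection arrow and at rest (horizontal distance between thick_spigot and inspect_mark below 0.014 m and velocity of joint turntable between -0.05 and 0.05 rad/s), for 0.3 s.
4. the lamp head is centred over the large sleeve and at rest (horizontal distance between lamp_knob and big_sleeve below 0.025 m and velocity of joint lamp_arm between -0.05 and 0.05 rad/s), for 0.2 s.
At the end, for the whole second after the job is handed in: big sleeve on the thick spigot, each small one on a thin spigot: within 7 mm of its axis, upright, at most 6 mm above the disc; thick spigot within 14 mm of the inspection mark; lamp knob within 25 mm (from above) of the big sleeve; turntable and lamp at rest (all of step 2 and all of step 3 and all of step 4); the robot touches nothing.
It fails at once if the jar, cap, blower or brush is moved more than 50 mm (distance of any of grease_jar, lens_cap, blower, brush from where it was at the start of the episode above 0.05 m).
Of small_sleeve_1, small_sleeve_2, small_sleeve_3 only 2 to 3 are there at a start; the rules pass over those that are not, and their reading is None.
At some moment in a run one of big_sleeve, small_sleeve_1, small_sleeve_2, small_sleeve_3 may be knocked a few centimetres aside while the robot is not near it.
Once in a run the grip may slacken for a moment while it holds something.
It also fails if it takes over 210 s, if anything falls off the work surface, if the arm or the gripper's body presses on something with over 40 N, if the wrist force passes 120 N, or if a joint passes its speed limit or range.

ROBOT

A 6-joint arm with a two-finger parallel gripper is mounted at the origin on the work surface. World frame = base frame: x ahead of the robot, y to its left, z up, the work surface at z = 0. Lengths are in m, angles in degrees, forces in N, time in s.
With the tool pointing down it reaches from about 0.4 to 0.825 m from the base axis. Payload 7 kg.
Tool frame: the origin (TCP) lies on the centre line of the jaws, within the pads' length; the fingertips stand 14 mm ahead of it and the grasp point (between the pads) lies 5 mm behind it; z points along the fingers, y is the line along which they close (so a half turn about z gives the same grasp; the last joint's range is limited). The gripper opens to 88 mm and grips with 3 to 60 N. Pads are 19 mm wide; open, the fingers measure 130 mm over their backs; the gripper's body (78 mm by 193 mm) begins 47 mm behind the grasp point.
Start: joints at [82.053, 20.546, 0.682, 0, -70.136, -16.507], TCP at [0.279, 0.614, 0.241] pointing down, gripper open.
Joint ranges: [-176.03, 176.03], [-82.01, 121.73], [-58.28, 71.71], [-173.87, 95.51], [-174.79, -0.11], [-173.66, 173.66]. Speed limits (degrees/s): [136.94, 136.94, 172.46, 180, 180, 180].

INTERFACE

Orientations are given as [roll, pitch, yaw] about the fixed x, y, z axes, in that order (R = Rz(yaw) Ry(pitch) Rx(roll)).
In Python, from plant import r gives the robot as it stands.
- The arm moves only by the tool send_rows, never from a script. Its argument "steps" is a list of rows, each an object with "dp": the shift along the tool's x, y, z in mm, a list of three; "roll": the turn about the tool's z in rad; "jaw": the opening in per cent of the stroke, from 0 (shut) to 100 (fully open). In form: [{"dp": [tx, ty, tz], "roll": roll, "jaw": jaw}, ...]. A call has 1 to 5 rows; each row is the pose to reach, as a shift and turn from the pose commanded when the call began, along the tool's axes at that moment; what a row does not reach only later rows make up. A row lasts 1/8 s, in which the tool goes at most 62.5 mm and 10.7 degrees, less where a joint would pass 70% of its speed; a pose out of reach is approached as far as the arm can. A call with a gripper value outside its range is refused whole. The fingers move at their own pace and stop on an object; "newtons" is the grip in N (left out, the last holds). Time passes only in rows, so rows that repeat a pose let the fingers close. It gives the time, the measured TCP pose, the force, the opening and the grip force at its end, in the units of the state.
- r.get_state(): the state, without advancing time (a new reading comes with each control period).
- r.capture(name): name is "scene" or "side" or "wrist"; returns a dict with "image" (400x640x3 uint8, blue, green, red), "K" (3x3 intrinsics, pixels), "dist" ([k1, k2, p1, p2, k3] as OpenCV has them; the pictures are not rectified), "rvec" (rotation vector, rad) and "tvec" (3), from world to camera coordinates, as OpenCV has them. Camera axes: x right, y down, z forward; pixel columns grow to the right and rows downward; lengths in m; the calibration is good to about 2 mm. A picture is of the moment at which its call begins. There is no depth.
- r.close_job(): hands the job in; it is judged then, once.
The state is a dict: "time_s": time; "joints": joint angles; "qd": joint speeds; "joint_torque": joint torques, N m; "tcp_pos": TCP position; "eef_rot": TCP orientation; "contact_force": force on the tool from outside, world axes, zero at the start; "moment": the same for the moment, N m; "gripper_width": finger opening in m; "gripper_force": force on a finger pad.
Only numpy, scipy, OpenCV 4.12 (cv2) and the standard library are available. Lean on these libraries where they do the work, as an engineer would, in place of code of your own. Each camera call takes 0.05 s, during which the arm holds its last target. There are 200 camera calls.

## Working session

There is one attempt and no reset: what is moved stays moved. The work goes in short steps, Python scripts to look and compute and a tool call to move; the robot and the scene stay as the last step left them, time stands still between calls to the robot, and variables do not carry over. Pictures are saved under pics/ and viewed, at most 18 in all, crops included, and the job is handed in when it is done.

Besides the shell and the picture viewer there is one more tool, called after ">>>" by a JSON object that holds its "api" and its "payload", one argument or row to a line. send_rows: Moves the arm, as the interface text tells. Its arguments: {"type":"object","properties":{"steps":{"type":"array","items":{"type":"object","properties":{"dp":{"type":"array","items":{"type":"number"}},"roll":{"type":"number"},"jaw":{"type":"number"}}}},"newtons":{"type":"number"}},"required":["steps"]}

```bash
ls; mkdir -p pics; cat > h.py <<'E'
import numpy as np, cv2
from plant import r
def cap(n, save=None):
    c=r.capture(n)
    if save: cv2.imwrite('pics/'+save,c['image'])
    np.savez('last_%s.npz'%n,**{k:np.array(v) for k,v in c.items()})
    return c
def ray(c,px):
    p=cv2.undistortPoints(np.array(px,float).reshape(-1,1,2),np.array(c['K'],float),np.array(c['dist'],float)).reshape(-1,2)
    R,_=cv2.Rodrigues(np.array(c['rvec'],float)); t=np.array(c['tvec'],float).ravel()
    d=np.c_[p,np.ones(len(p))]@R
    return -R.T@t,d
def plane(c,px,z):
    o,d=ray(c,px); return o+d*((z-o[2])/d[:,2])[:,None]
def proj(c,P):
    return cv2.projectPoints(np.array(P,float).reshape(-1,1,3),np.array(c['rvec'],float),np.array(c['tvec'],float),np.array(c['K'],float),np.array(c['dist'],float))[0].reshape(-1,2)
E
python3 - <<'E'
from h import *
for n in ['scene','side','wrist']:
    c=cap(n,n+'0.png'); o,_=ray(c,[[320,200]]); print(n,o.round(3),plane(c,[[320,200]],0).round(3))
print(r.get_state())
E
```

```text
pics
scene [1.614 0.348 1.191] [[0.288 0.04  0.   ]]
side [ 0.163 -1.131  0.992] [[0.593 0.342 0.   ]]
wrist [0.353 0.581 0.384] [[0.241 0.635 0.   ]]
{'time_s': 0.15, 'joints': array([ 8.20537334e+01,  2.05812212e+01,  6.45583766e-01, -1.27657174e-02,
       -7.01345341e+01, -1.65060043e+01]), 'qd': array([-0.05354989, -0.16281441,  0.14164642,  0.19118009, -0.04388398,
       -0.04430732]), 'joint_torque': array([-1.42985282e-03, -5.83272529e+01,  2.93289846e+01,  7.00120032e+00,
        8.79552565e-03, -1.02661363e-04]), 'tcp_pos': array([0.2793051 , 0.61412668, 0.2398508 ]), 'eef_rot': array([ 1.79929310e+02, -8.43075078e-03, -2.44566110e+01]), 'contact_force': array([-0.68937551,  0.77688774,  0.14873711]), 'moment': array([-0.018246  ,  0.00077645,  0.04223413]), 'gripper_force': 0.0, 'gripper_width': 0.08781957798750345}
```

View pics/scene0.png

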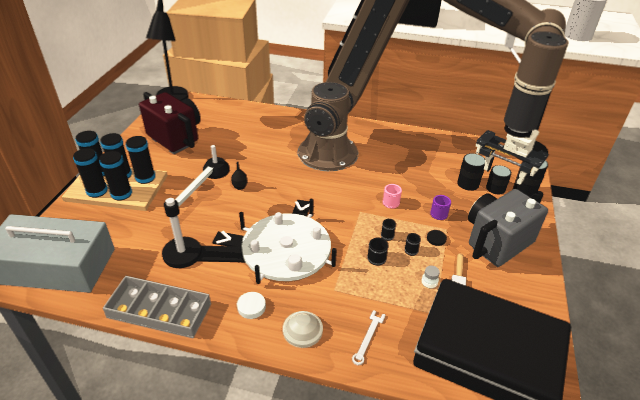

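View pics/side0.png

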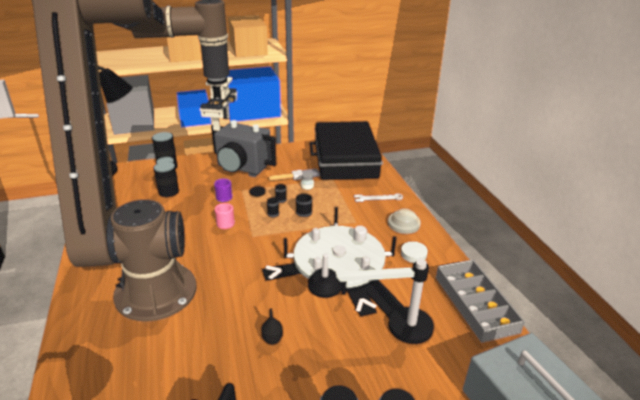

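The scene view shows the turntable at about (287,245), black tubes on the mat at (388,229), (377,250) and (413,243), the cap at (437,237) and the jar at (431,275). Look-alikes are the pink cup (392,196), the purple cup (440,207), the lenses at (473,172) and (498,180), and the striped tubes at the left. I'll check the choice in a close crop.

```bash
python3 - <<'E'
import cv2
a=cv2.imread('pics/scene0.png')[175:300,210:470]
b=cv2.imread('pics/side0.png')[170:310,200:460]
cv2.imwrite('pics/c0.png',cv2.resize(a,None,fx=3,fy=3,interpolation=cv2.INTER_CUBIC))
cv2.imwrite('pics/c1.png',cv2.resize(b,None,fx=3,fy=3,interpolation=cv2.INTER_CUBIC))
E
```

```text
(no output)
```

View pics/c0.png

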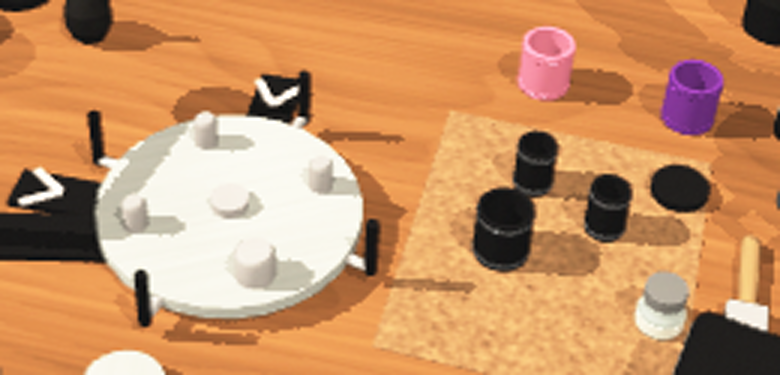

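View pics/c1.png

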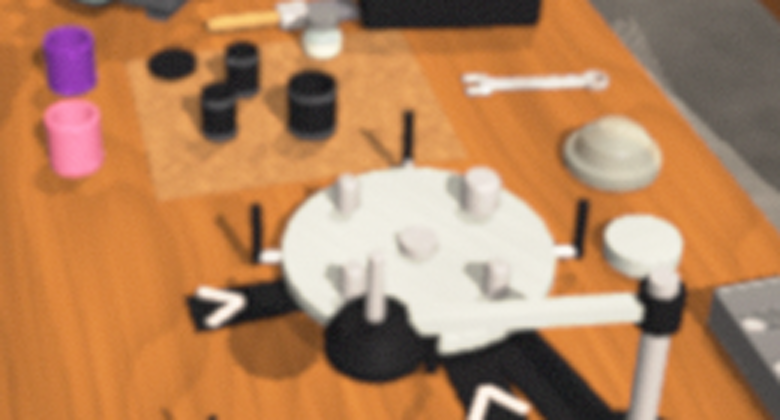

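```bash
python3 - <<'E'
from h import *
def ld(n): return dict(np.load('last_%s.npz'%n))
s=ld('scene'); d=ld('side')
f=lambda L:np.array(L)/3.+[210,175]
g=lambda L:np.array(L)/3.+[200,170]
P=plane(s,f([[95,113],[304,73],[372,222],[142,273]]),.09); print('pins',P.round(4),P.mean(0), [np.linalg.norm(p[:2]-P.mean(0)[:2]).round(4) for p in P])
P2=plane(d,g([[256,206],[408,112],[582,202]]),.09);print('pins side',P2.round(4))
sp=plane(s,f([[254,244],[320,158],[206,114],[134,197]]),.07);print('spig',sp.round(4))
sl=plane(s,f([[504,204]]),.067);print('big top',sl)
print('small top',plane(s,f([[537,143],[610,185]]),.062))
print('arrows',plane(s,f([[277,103],[60,188]]),.0))
print('cap,jar top',plane(s,f([[680,187]]),.014),plane(s,f([[665,290]]),.057))
print('mat',plane(s,f([[452,113],[708,160],[375,343]]),.002))
print('purple/pink',plane(s,f([[695,75],[549,45]]),.065))
print('knob side',plane(d,g([[377,258]]),.266), 'scene',plane(s,[[213,147]],.266))
print('post', plane(s,[[171,202]],.225),'blower',plane(s,[[239,178]],.05))
E
```

```text
pins [[ 0.5142 -0.1621  0.09  ]
 [ 0.3924  0.035   0.09  ]
 [ 0.591   0.1572  0.09  ]
 [ 0.7135 -0.0393  0.09  ]] [ 0.55275087 -0.00230395  0.09      ] [np.float64(0.1644), np.float64(0.1646), np.float64(0.1641), np.float64(0.1649)]
pins side [[ 0.396   0.0295  0.09  ]
 [ 0.5931  0.1525  0.09  ]
 [ 0.7136 -0.047   0.09  ]]
spig [[ 0.6323  0.0476  0.07  ]
 [ 0.497   0.0803  0.07  ]
 [ 0.4638 -0.0556  0.07  ]
 [ 0.6024 -0.0883  0.07  ]]
big top [[0.50927725 0.27821773 0.067     ]]
small top [[0.40482911 0.29761626 0.062     ]
 [0.44769014 0.38065904 0.062     ]]
arrows [[ 0.35206013 -0.00721113  0.        ]
 [ 0.54743728 -0.19750211  0.        ]]
cap,jar top [[0.38084519 0.45628846 0.014     ]] [[0.57332761 0.44885011 0.057     ]]
mat [[0.31681986 0.19264202 0.002     ]
 [0.31678218 0.48462496 0.002     ]
 [0.6677604  0.18148759 0.002     ]]
purple/pink [[0.24963341 0.45444305 0.065     ]
 [0.24153943 0.2874113  0.065     ]]
knob side [[ 0.42620029 -0.2843473   0.266     ]] scene [[ 0.43040838 -0.27320137  0.266     ]]
post [[ 0.66028912 -0.30816347  0.225     ]] blower [[ 0.3052278  -0.25458951  0.05      ]]
```

>>> {"api": "send_rows", "payload": {
  "steps": [
    {"dp": [45,39,-10],"roll": -0.1,"jaw": 100},
    {"dp": [90,78,-20],"roll": -0.2,"jaw": 100},
    {"dp": [135,117,-30],"roll": -0.3,"jaw": 100},
    {"dp": [180,156,-40],"roll": -0.4268,"jaw": 100},
    {"dp": [225,195,-50],"roll": -0.4268,"jaw": 100}
  ]
}}

```text
time_s: 0.78
tcp_pos: [0.4039, 0.3419, 0.2909]
eef_rot: [-180.0, 0.0, 0.1]
contact_force: [1.3, 0.1, 0.4]
gripper_width: 0.0875
gripper_force: 0.0
```

```bash
python3 - <<'E'
from h import *
c=cap('wrist','w1.png'); s=r.get_state(); print(s['tcp_pos'],s['eef_rot'],c['K'][0,0],plane(c,[[0,0],[640,0],[640,400],[0,400]],0).round(3))
E
```

```text
[0.40550845 0.3371955  0.29268105] [-1.79998218e+02 -6.85710224e-02 -5.67461327e-02] 300.9178982226237 [[ 0.634  0.791  0.   ]
 [ 0.635 -0.096 -0.   ]
 [-0.13  -0.375  0.   ]
 [-0.136  1.074  0.   ]]
```

View pics/w1.png

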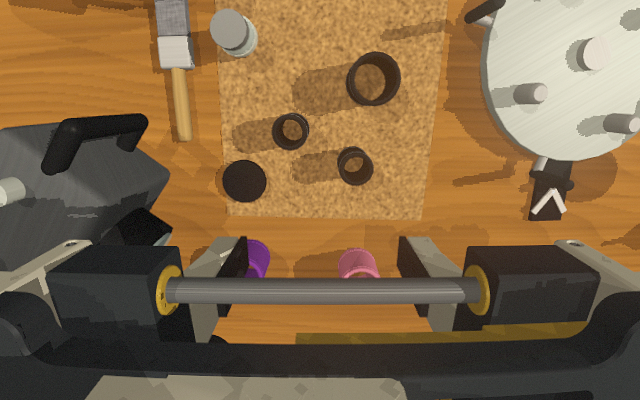

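The wrist view shows the big sleeve at (375,78), the small ones at (291,131) and (355,165), the cap at (244,180) and the jar at (232,32). That makes two small sleeves, with no third one. Next I'll move the camera over the turntable.

```bash
cat >> h.py <<'E'
def fitc(Q):
    A=np.c_[2*Q,np.ones(len(Q))]; x=np.linalg.lstsq(A,(Q**2).sum(1),rcond=None)[0]
    return x[:2],np.sqrt(x[2]+x[0]**2+x[1]**2)
def sleeves(c,thr=75,top=None):
    """dark blobs -> (pixel, top centre xy at z, fitted radius) using the half of the outline away from nadir"""
    im=c['image']; m=(im.max(2)<thr).astype(np.uint8); o,_=ray(c,[[0,0]])
    out=[]
    for k in cv2.findContours(m,cv2.RETR_EXTERNAL,cv2.CHAIN_APPROX_NONE)[0]:
        a=cv2.contourArea(k); x,y,w,h=cv2.boundingRect(k)
        if a<400 or a>6000 or y+h>235 or y<=0 or x<=0 or x+w>=640 or max(w,h)>1.6*min(w,h): continue
        for z,R in ([(.067,.03),(.062,.022)] if top is None else top):
            Q=plane(c,k.reshape(-1,2)+0.0,z)[:,:2]; ctr=Q.mean(0)
            u=ctr-o[:2]; d=np.linalg.norm(u); u/=max(d,1e-6)
            S=Q[(Q-ctr)@u>0.0] if d>.015 else Q
            p,rad=fitc(S)
            if abs(rad-R)<.003: out.append(((x+w/2,y+h/2),z,p.round(4),round(float(rad),4)))
    return out
E
python3 - <<'E'
from h import *
c=dict(np.load('last_wrist.npz'))
for t in (55,75): 
    for o in sleeves(c,t): print(t,o)
E
```

```text
75 ((551.5, 184.5), 0.062, array([0.3929, 0.0233]), 0.0194)
75 ((355.0, 166.0), 0.062, array([0.405 , 0.3006]), 0.02)
75 ((290.5, 132.0), 0.062, array([0.4512, 0.3836]), 0.0207)
75 ((373.0, 79.0), 0.067, array([0.5123, 0.2833]), 0.0288)
```

>>> {"api": "send_rows", "payload": {
  "steps": [
    {"dp": [5,60,-5],"roll": 0,"jaw": 100},
    {"dp": [10,120,-10],"roll": 0,"jaw": 100},
    {"dp": [15,180,-15],"roll": 0,"jaw": 100},
    {"dp": [20,240,-20],"roll": 0,"jaw": 100},
    {"dp": [25,300,-30],"roll": 0,"jaw": 100}
  ]
}}

```text
time_s: 1.45
tcp_pos: [0.4279, 0.0419, 0.3207]
eef_rot: [-180.0, -0.0, 0.0]
contact_force: [1.2, 1.2, 0.5]
gripper_width: 0.0875
gripper_force: 0.0
```

>>> {"api": "send_rows", "payload": {
  "steps": [
    {"dp": [5,40,0],"roll": 0,"jaw": 100},
    {"dp": [5,40,0],"roll": 0,"jaw": 100}
  ]
}}

```text
time_s: 1.7
tcp_pos: [0.4333, 0.0016, 0.3206]
eef_rot: [-180.0, -0.0, -0.2]
contact_force: [-0.4, 0.1, 0.6]
gripper_width: 0.0875
gripper_force: 0.0
```

```bash
python3 - <<'E'
from h import *
c=cap('wrist','w2.png'); s=r.get_state(); print(s['time_s'],s['tcp_pos'],s['eef_rot'])
E
```

```text
1.75 [0.43335585 0.00270112 0.32048552] [-1.79990991e+02  5.14666158e-03 -1.73905790e-01]
```

View pics/w2.png

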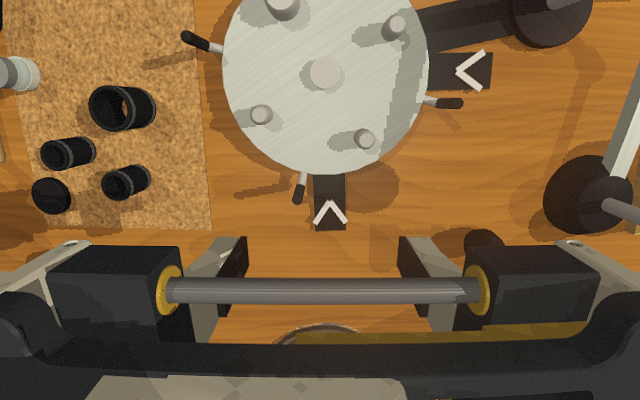

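The wrist view shows pin tops at (184,35), (461,103) and (297,199). The loading arrow's apex is at (330,203), the inspection arrow's apex at (457,70), and thin spigots are at (261,114), (364,140) and (397,20).

```bash
python3 - <<'E'
from h import *
c=dict(np.load('last_wrist.npz')); im=c['image']
P=plane(c,[[184,35],[461,103],[297,199]],.09)[:,:2]; print('pins',P.round(4),'mid',(P[0]+P[1])/2)
# disc rim: bright, low saturation
hsv=cv2.cvtColor(im,cv2.COLOR_BGR2HSV); m=((hsv[...,1]<60)&(hsv[...,2]>90)).astype(np.uint8); m[235:]=0
m=cv2.morphologyEx(m,cv2.MORPH_OPEN,np.ones((9,9)))
k=max(cv2.findContours(m,cv2.RETR_EXTERNAL,cv2.CHAIN_APPROX_NONE)[0],key=cv2.contourArea).reshape(-1,2)
k=k[k[:,1]>3]; Q=plane(c,k,.034)[:,:2]
for i in range(6):
    p,R=fitc(Q); e=np.abs(np.linalg.norm(Q-p,axis=1)-R); Q=Q[e<max(.002,np.percentile(e,85))]
print('disc',p.round(4),R,len(Q))
S=plane(c,[[261,114],[364,138],[397,22]],.07)[:,:2]; print('thin tops',S.round(4),'mid a-c',(S[0]+S[2])/2,[np.linalg.norm(s-p).round(4) for s in S])
A=plane(c,[[330,203],[457,70]],.01)[:,:2]; print('arrows',A.round(4),[np.degrees(np.arctan2(*(a-p)[::-1])).round(2) for a in A])
print('pin ang',[np.degrees(np.arctan2(*(a-p)[::-1])).round(2) for a in P],[np.linalg.norm(a-p).round(4) for a in P])
for o in sleeves(c,75): print(o)
E
```

```text
pins [[ 0.5921  0.1604]
 [ 0.5153 -0.1654]
 [ 0.3942  0.0359]] mid [ 0.55370717 -0.0024801 ]
disc [ 0.5533 -0.0015] 0.1384632691735745 423
thin tops [[ 0.5017  0.0804]
 [ 0.4707 -0.0517]
 [ 0.6077 -0.0867]] mid a-c [ 0.55470645 -0.00312318] [np.float64(0.0968), np.float64(0.0967), np.float64(0.1011)]
arrows [[ 0.3616 -0.0093]
 [ 0.5608 -0.1899]] [np.float64(-177.67), np.float64(-87.71)]
pin ang [np.float64(76.53), np.float64(-103.05), np.float64(166.76)] [np.float64(0.1665), np.float64(0.1682), np.float64(0.1634)]
((329.0, 195.0), 0.062, array([ 0.3739, -0.0071]), 0.0197)
((126.0, 183.0), 0.062, array([0.4058, 0.2979]), 0.0219)
((122.0, 109.0), 0.067, array([0.5123, 0.2809]), 0.0293)
((479.0, 71.0), 0.062, array([ 0.5558, -0.1964]), 0.0199)
```

>>> {"api": "send_rows", "payload": {
  "steps": [
    {"dp": [47,7,28],"roll": 0,"jaw": 60},
    {"dp": [94,14,56],"roll": 0,"jaw": 60},
    {"dp": [141,21,84],"roll": 0,"jaw": 60},
    {"dp": [188,28,112],"roll": 0,"jaw": 60},
    {"dp": [235,35,140],"roll": 0,"jaw": 60}
  ]
}}

```text
time_s: 2.38
tcp_pos: [0.6701, -0.0299, 0.1789]
eef_rot: [180.0, 0.0, 0.1]
contact_force: [-0.2, 0.3, -0.0]
gripper_width: 0.0529
gripper_force: 0.0
```

>>> {"api": "send_rows", "payload": {
  "steps": [
    {"dp": [40,7,0],"roll": 0,"jaw": 60},
    {"dp": [46,8,20],"roll": 0,"jaw": 60},
    {"dp": [46,8,60],"roll": 0,"jaw": 60},
    {"dp": [46,8,105],"roll": 0,"jaw": 60},
    {"dp": [46,8,105],"roll": 0,"jaw": 60}
  ]
}}

```text
time_s: 3.0
tcp_pos: [0.7109, -0.0383, 0.0711]
eef_rot: [180.0, 0.5, 0.0]
contact_force: [0.0, -0.2, 0.8]
gripper_width: 0.0526
gripper_force: 0.0
```

>>> {"api": "send_rows", "payload": {
  "steps": [
    {"dp": [0,0,0],"roll": 0,"jaw": 0},
    {"dp": [0,0,0],"roll": 0,"jaw": 0},
    {"dp": [0,0,0],"roll": 0,"jaw": 0},
    {"dp": [0,0,0],"roll": 0,"jaw": 0}
  ],
  "newtons": 12
}}

```text
time_s: 3.5
tcp_pos: [0.7149, -0.0392, 0.0765]
eef_rot: [-180.0, -0.1, -0.0]
contact_force: [0.4, 0.1, 0.3]
gripper_width: 0.0184
gripper_force: 0.0
```

>>> {"api": "send_rows", "payload": {
  "steps": [
    {"dp": [0,0,0],"roll": 0,"jaw": 0},
    {"dp": [0,0,0],"roll": 0,"jaw": 0}
  ]
}}

```text
time_s: 3.75
tcp_pos: [0.7148, -0.0393, 0.0763]
eef_rot: [180.0, -0.0, 0.0]
contact_force: [-1.7, 0.1, 4.9]
gripper_width: 0.0135
gripper_force: 12.0
```

```bash
python3 - <<'E'
import numpy as np
from plant import r
print(r.get_state()['gripper_width'],r.get_state()['gripper_force'],r.get_state()['tcp_pos'])
th=np.radians(346.65+150.6*np.arange(21)/20); p=165*np.c_[np.cos(th),np.sin(th)]
for k in range(4):
    d=p[5*k+1:5*k+6]-p[5*k]; print([[round(a,1),round(-b,1)] for a,b in d])
E
```

```text
0.01348490450080316 12.000306844711304 [ 0.7148181  -0.03933887  0.07627788]
[[np.float64(3.6), np.float64(-21.4)], [np.float64(4.4), np.float64(-43.0)], [np.float64(2.3), np.float64(-64.6)], [np.float64(-2.6), np.float64(-85.7)], [np.float64(-10.2), np.float64(-106.0)]]
[[np.float64(-10.2), np.float64(-19.1)], [np.float64(-22.8), np.float64(-36.7)], [np.float64(-37.6), np.float64(-52.6)], [np.float64(-54.4), np.float64(-66.3)], [np.float64(-72.8), np.float64(-77.7)]]
[[np.float64(-19.8), np.float64(-8.9)], [np.float64(-40.5), np.float64(-15.2)], [np.float64(-61.9), np.float64(-18.6)], [np.float64(-83.5), np.float64(-19.3)], [np.float64(-105.1), np.float64(-17.1)]]
[[np.float64(-21.1), np.float64(5.0)], [np.float64(-41.3), np.float64(12.7)], [np.float64(-60.4), np.float64(23.1)], [np.float64(-77.9), np.float64(35.8)], [np.float64(-93.6), np.float64(50.7)]]
```

>>> {"api": "send_rows", "payload": {
  "steps": [
    {"dp": [3.6,-21.4,0],"roll": 0,"jaw": 0},
    {"dp": [4.4,-43,0],"roll": 0,"jaw": 0},
    {"dp": [2.3,-64.6,0],"roll": 0,"jaw": 0},
    {"dp": [-2.6,-85.7,0],"roll": 0,"jaw": 0},
    {"dp": [-10.2,-106,0],"roll": 0,"jaw": 0}
  ]
}}

```text
time_s: 4.38
tcp_pos: [0.7045, 0.0687, 0.076]
eef_rot: [180.0, -0.1, 0.1]
contact_force: [1.1, -1.9, 5.2]
gripper_width: 0.0134
gripper_force: 12.0
```

>>> {"api": "send_rows", "payload": {
  "steps": [
    {"dp": [-10.2,-19.1,0],"roll": 0,"jaw": 0},
    {"dp": [-22.8,-36.7,0],"roll": 0,"jaw": 0},
    {"dp": [-37.6,-52.6,0],"roll": 0,"jaw": 0},
    {"dp": [-54.4,-66.3,0],"roll": 0,"jaw": 0},
    {"dp": [-72.8,-77.7,0],"roll": 0,"jaw": 0}
  ]
}}

```text
time_s: 5.0
tcp_pos: [0.6305, 0.1456, 0.0757]
eef_rot: [180.0, 0.0, 0.0]
contact_force: [1.2, -4.3, 6.4]
gripper_width: 0.0134
gripper_force: 12.0
```

```bash
python3 - <<'E'
from plant import r
s=r.get_state(); print({k:s[k] for k in ('tcp_pos','eef_rot','gripper_width','gripper_force','contact_force')})
E
```

```text
{'tcp_pos': array([0.63048273, 0.14562078, 0.07565062]), 'eef_rot': array([1.79988965e+02, 1.45886793e-03, 4.47969673e-02]), 'gripper_width': 0.01338843633104778, 'gripper_force': 11.999948769807816, 'contact_force': array([ 1.15971534, -4.25374735,  6.4158009 ])}
```

Tracking fine; continuing the arc.

>>> {"api": "send_rows", "payload": {
  "steps": [
    {"dp": [-19.8,-8.9,0],"roll": 0,"jaw": 0},
    {"dp": [-40.5,-15.2,0],"roll": 0,"jaw": 0},
    {"dp": [-61.9,-18.6,0],"roll": 0,"jaw": 0},
    {"dp": [-83.5,-19.3,0],"roll": 0,"jaw": 0},
    {"dp": [-105.1,-17.1,0],"roll": 0,"jaw": 0}
  ]
}}

```text
time_s: 5.62
tcp_pos: [0.5242, 0.1589, 0.0755]
eef_rot: [179.7, 0.2, 0.1]
contact_force: [6.6, -21.9, 9.3]
gripper_width: 0.0137
gripper_force: 12.0
```

>>> {"api": "send_rows", "payload": {
  "steps": [
    {"dp": [-21.1,5,0],"roll": 0,"jaw": 0},
    {"dp": [-41.3,12.7,0],"roll": 0,"jaw": 0},
    {"dp": [-60.4,23.1,0],"roll": 0,"jaw": 0},
    {"dp": [-77.9,35.8,0],"roll": 0,"jaw": 0},
    {"dp": [-93.6,50.7,0],"roll": 0,"jaw": 0}
  ]
}}

```text
time_s: 6.25
tcp_pos: [0.4351, 0.1092, 0.076]
eef_rot: [179.9, -0.3, 0.2]
contact_force: [26.4, -23.0, -0.4]
gripper_width: 0.0302
gripper_force: 13.1
```

>>> {"api": "send_rows", "payload": {
  "steps": [
    {"dp": [0,0,0],"roll": 0,"jaw": 0},
    {"dp": [0,0,0],"roll": 0,"jaw": 0},
    {"dp": [0,0,0],"roll": 0,"jaw": 50},
    {"dp": [0,0,0],"roll": 0,"jaw": 50},
    {"dp": [0,0,0],"roll": 0,"jaw": 50}
  ]
}}

```text
time_s: 6.88
tcp_pos: [0.4324, 0.1111, 0.0754]
eef_rot: [180.0, 0.0, 0.0]
contact_force: [-0.4, 0.2, 0.1]
gripper_width: 0.038
gripper_force: 0.0
```

```bash
python3 - <<'E'
from h import *
s=r.get_state(); print({k:s[k] for k in ('tcp_pos','gripper_width','gripper_force','contact_force')})
c=cap('scene','s1.png')
a=c['image'][175:300,190:470]
cv2.imwrite('pics/c2.png',cv2.resize(a,None,fx=2.8,fy=2.8,interpolation=cv2.INTER_CUBIC))
E
```

```text
{'tcp_pos': array([0.43238658, 0.11106985, 0.07535455]), 'gripper_width': 0.0380247431484016, 'gripper_force': 0.0, 'contact_force': array([-0.41441714,  0.16094442,  0.13388354])}
```

View pics/c2.png

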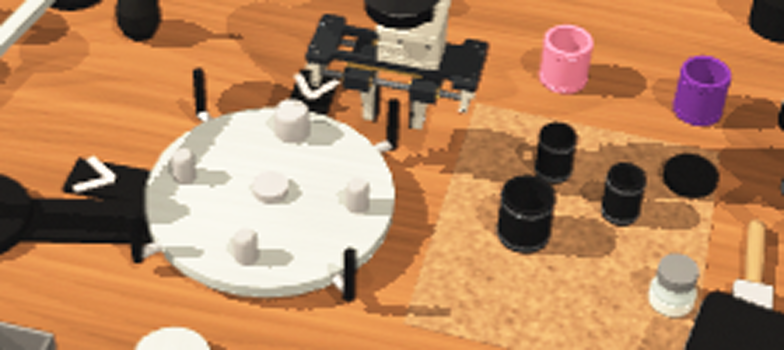

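The thick spigot is now at crop (292,120), close to the arrow at (318,95). The pin is still between the open fingers at (392,104). I'll measure the angle.

```bash
python3 - <<'E'
from h import *
c=dict(np.load('last_scene.npz')); f=lambda L:np.array(L)/2.8+[190,175]
P=plane(c,f([[199,70],[393,101],[349,252]]),.09)[:,:2]; ax=np.array([.5528,-.0023])
for p in P: print(p.round(4),np.degrees(np.arctan2(*(p-ax)[::-1])).round(2)%90,np.linalg.norm(p-ax).round(4))
T=plane(c,f([[292,106],[357,181],[245,234],[182,152]]),.07)[:,:2]
for p in T: print('spig',p.round(4),np.degrees(np.arctan2(*(p-ax)[::-1])).round(2))
E
```

```text
[ 0.4397 -0.1229] 46.84 0.1653
[0.4315 0.1086] 47.58000000000001 0.1644
[0.6669 0.1176] 46.43 0.1656
spig [ 0.4497 -0.007 ] -177.41
spig [0.5474 0.0959] 93.16
spig [0.6541 0.0013] 2.02
spig [ 0.5553 -0.104 ] -88.61
```

>>> {"api": "send_rows", "payload": {
  "steps": [
    {"dp": [0,0,-50],"roll": 0,"jaw": 60},
    {"dp": [0,25,-100],"roll": 0,"jaw": 100},
    {"dp": [0,60,-150],"roll": 0,"jaw": 100},
    {"dp": [0,90,-200],"roll": 0,"jaw": 100},
    {"dp": [0,110,-245],"roll": 0,"jaw": 100}
  ]
}}

```text
time_s: 7.55
tcp_pos: [0.4324, -0.0002, 0.3226]
eef_rot: [-180.0, -0.1, -0.0]
contact_force: [1.2, 0.3, 0.5]
gripper_width: 0.0851
gripper_force: 0.0
```

>>> {"api": "send_rows", "payload": {
  "steps": [
    {"dp": [10,0,0],"roll": 0,"jaw": 100},
    {"dp": [10,0,0],"roll": 0,"jaw": 100}
  ]
}}

```text
time_s: 7.8
tcp_pos: [0.4428, 0.001, 0.3198]
eef_rot: [-180.0, 0.1, -0.0]
contact_force: [-0.2, 0.7, -0.0]
gripper_width: 0.0876
gripper_force: 0.0
```

```bash
python3 - <<'E'
from h import *
c=cap('wrist','w3.png'); s=r.get_state(); print(s['time_s'],s['tcp_pos'],s['eef_rot'])
for o in sleeves(c,75): print(o)
a=c['image'][0:235,180:480]
cv2.imwrite('pics/c3.png',cv2.resize(a,None,fx=2.5,fy=2.5,interpolation=cv2.INTER_CUBIC))
E
```

```text
7.85 [0.44226928 0.00099376 0.31924886] [ 1.79981300e+02  1.29176472e-01 -2.30814779e-02]
((329.0, 201.0), 0.062, array([ 0.3745, -0.0077]), 0.02)
((126.0, 188.0), 0.062, array([0.4059, 0.2979]), 0.0218)
((123.0, 115.0), 0.067, array([0.5126, 0.2807]), 0.0294)
((478.0, 78.0), 0.062, array([ 0.5565, -0.1937]), 0.022)
```

View pics/c3.png

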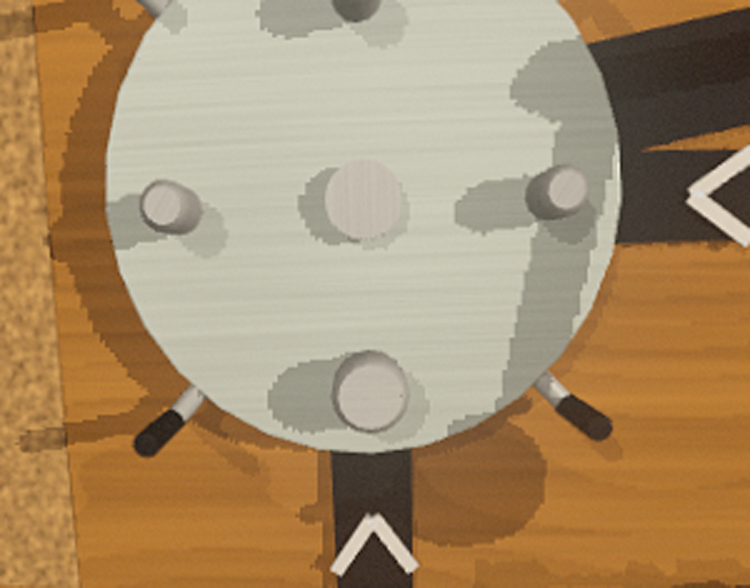

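The picture shows the thick spigot in line with the loading arrow (crop 371,393), with the thin spigot tops at (164,203) and (568,187).

```bash
python3 - <<'E'
from h import *
c=dict(np.load('last_wrist.npz')); f=lambda L:np.array(L)/2.5+[180,0]-.3
T=plane(c,f([[371,394],[164,203],[568,187]]),.07)[:,:2]; print(T.round(4))
H=(T[1]+T[2])/2; print('mid',H,np.linalg.norm(T-H,axis=1),np.degrees(np.arctan2((T-H)[:,1],(T-H)[:,0])))
P=plane(c,f([[148,446],[601,429]]),.09)[:,:2]; print('pins',P.round(4))
E
```

```text
[[ 0.4549 -0.0056]
 [ 0.5507  0.0973]
 [ 0.5581 -0.1022]]
mid [ 0.55443533 -0.00247352] [0.09953964 0.09979595 0.09979595] [-178.21309874   92.12989832  -87.87010168]
pins [[ 0.4319  0.1092]
 [ 0.4407 -0.1229]]
```

>>> {"api": "send_rows", "payload": {
  "steps": [
    {"dp": [-2,-55,10],"roll": 0,"jaw": 100},
    {"dp": [-4,-110,20],"roll": 0,"jaw": 100},
    {"dp": [-6,-165,30],"roll": 0,"jaw": 100},
    {"dp": [-8,-220,40],"roll": 0,"jaw": 100},
    {"dp": [-10,-275,55],"roll": 0,"jaw": 100}
  ]
}}

```text
time_s: 8.48
tcp_pos: [0.4316, 0.2778, 0.2642]
eef_rot: [179.9, 0.1, 0.1]
contact_force: [0.9, -0.1, 0.6]
gripper_width: 0.0876
gripper_force: 0.0
```

>>> {"api": "send_rows", "payload": {
  "steps": [
    {"dp": [-2,-24,15],"roll": 0,"jaw": 100},
    {"dp": [-2,-24,15],"roll": 0,"jaw": 100}
  ]
}}

```text
time_s: 8.72
tcp_pos: [0.4293, 0.3004, 0.2477]
eef_rot: [179.8, 0.2, 0.1]
contact_force: [0.5, -1.3, 0.0]
gripper_width: 0.0878
gripper_force: 0.0
```

```bash
python3 - <<'E'
from h import *
c=cap('wrist','w4.png'); s=r.get_state(); print(s['time_s'],s['tcp_pos'],s['eef_rot'])
for t in (60,75,90):
  for o in sleeves(c,t): print(t,o)
E
```

```text
8.775 [0.42986903 0.29965985 0.24884687] [1.79821414e+02 1.29234864e-01 8.57164300e-02]
60 ((248.5, 158.0), 0.062, array([0.4514, 0.3834]), 0.0205)
75 ((323.0, 192.5), 0.062, array([0.406 , 0.3003]), 0.0208)
75 ((252.0, 156.0), 0.062, array([0.4515, 0.3834]), 0.0208)
75 ((340.0, 100.5), 0.067, array([0.5123, 0.2836]), 0.0292)
90 ((323.0, 192.5), 0.062, array([0.4063, 0.3002]), 0.0212)
90 ((252.0, 156.0), 0.062, array([0.4513, 0.3834]), 0.021)
90 ((340.5, 100.5), 0.067, array([0.5124, 0.283 ]), 0.0291)
```

>>> {"api": "send_rows", "payload": {
  "steps": [
    {"dp": [40,8,40],"roll": 0,"jaw": 100},
    {"dp": [82.4,16.3,70],"roll": 0,"jaw": 100},
    {"dp": [82.4,16.3,115],"roll": 0,"jaw": 100},
    {"dp": [82.4,16.3,160],"roll": 0,"jaw": 100},
    {"dp": [82.4,16.3,201],"roll": 0,"jaw": 100}
  ]
}}

```text
time_s: 9.4
tcp_pos: [0.5134, 0.2819, 0.0487]
eef_rot: [180.0, -0.0, -0.1]
contact_force: [0.8, -0.6, 0.2]
gripper_width: 0.0874
gripper_force: 0.0
```

>>> {"api": "send_rows", "payload": {
  "steps": [
    {"dp": [0,0,0],"roll": 0,"jaw": 100},
    {"dp": [0,0,0],"roll": 0,"jaw": 100},
    {"dp": [0,0,0],"roll": 0,"jaw": 50},
    {"dp": [0,0,0],"roll": 0,"jaw": 50},
    {"dp": [0,0,0],"roll": 0,"jaw": 50}
  ],
  "newtons": 20
}}

```text
time_s: 10.02
tcp_pos: [0.5134, 0.2839, 0.0504]
eef_rot: [-179.9, -0.1, 0.0]
contact_force: [-0.4, -3.6, 2.4]
gripper_width: 0.0633
gripper_force: 0.9
```

>>> {"api": "send_rows", "payload": {
  "steps": [
    {"dp": [0,0,0],"roll": 0,"jaw": 30},
    {"dp": [0,0,0],"roll": 0,"jaw": 30},
    {"dp": [0,0,-30],"roll": 0,"jaw": 30},
    {"dp": [0,0,-70],"roll": 0,"jaw": 30},
    {"dp": [0,0,-120],"roll": 0,"jaw": 30}
  ]
}}

```text
time_s: 10.65
tcp_pos: [0.5124, 0.2831, 0.1696]
eef_rot: [179.9, 0.1, -0.0]
contact_force: [0.9, 0.8, -1.1]
gripper_width: 0.0584
gripper_force: 20.0
```

>>> {"api": "send_rows", "payload": {
  "steps": [
    {"dp": [-10,50,0],"roll": 0,"jaw": 30},
    {"dp": [-20,100,0],"roll": 0,"jaw": 30},
    {"dp": [-30,150,0],"roll": 0,"jaw": 30},
    {"dp": [-40,200,0],"roll": 0,"jaw": 30},
    {"dp": [-50,245,0],"roll": 0,"jaw": 30}
  ]
}}

```text
time_s: 11.28
tcp_pos: [0.4624, 0.037, 0.1694]
eef_rot: [-180.0, 0.0, -0.0]
contact_force: [0.0, -0.2, -1.2]
gripper_width: 0.0588
gripper_force: 20.0
```

```bash
python3 - <<'E'
from h import *
c=cap('wrist','w5.png'); s=r.get_state(); print({k:s[k] for k in ('time_s','tcp_pos','gripper_width','gripper_force','contact_force')})
for t in (75,):
  for o in sleeves(c,t): print(t,o)
E
```

```text
{'time_s': 11.325, 'tcp_pos': array([0.45998742, 0.03356767, 0.16904695]), 'gripper_width': 0.058540395022196365, 'gripper_force': 19.998384432401508, 'contact_force': array([-4.00025075, -5.06239515, -3.29553964])}
```

View pics/w5.png

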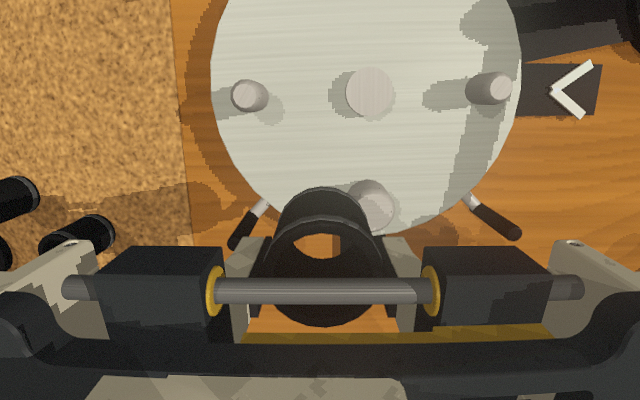

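The sleeve is held at about (320,255), with the thick spigot at (372,205). I'll check the sleeve's pose in the grip against the projected rims.

```bash
python3 - <<'E'
from h import *
c=dict(np.load('last_wrist.npz')); s=r.get_state(); t=s['tcp_pos']
for nm,z in (('top',.019),('bot',-.046)):
    for u in ((1,0),(0,1),(0,-1),(-1,0)):
        print(nm,u,proj(c,[t+np.array([.03*u[0],.03*u[1],z])]).round(1))
im=c['image']
print('col320 dark rows:',[i for i in range(170,300) if im[i,320].max()<75][:3], [tuple(im[i,325]) for i in range(214,242,3)])
m=im.max(2)<75
for row in (205,215,225): 
    w=np.where(m[row,240:420])[0]+240; print(row,w.min(),w.max())
S=plane(c,[[377,206]],.07); print('thick top',S)
E
```

```text
top (1, 0) [[331.7 227.2]]
top (0, 1) [[269.4 283.9]]
top (0, -1) [[392.6 283.8]]
top (-1, 0) [[330.5 333.4]]
bot (1, 0) [[328.9 188.1]]
bot (0, 1) [[285.1 230. ]]
bot (0, -1) [[372. 230.]]
bot (-1, 0) [[328.3 268.2]]
col320 dark rows: [187, 190, 191] [(np.uint8(49), np.uint8(54), np.uint8(57)), (np.uint8(67), np.uint8(68), np.uint8(71)), (np.uint8(58), np.uint8(62), np.uint8(68)), (np.uint8(42), np.uint8(47), np.uint8(52)), (np.uint8(50), np.uint8(54), np.uint8(57)), (np.uint8(42), np.uint8(45), np.uint8(48)), (np.uint8(37), np.uint8(42), np.uint8(43)), (np.uint8(60), np.uint8(123), np.uint8(183)), (np.uint8(52), np.uint8(119), np.uint8(177)), (np.uint8(57), np.uint8(120), np.uint8(178))]
205 286 357
215 245 364
225 240 367
thick top [[ 0.45905951 -0.00904758  0.07      ]]
```

>>> {"api": "send_rows", "payload": {
  "steps": [
    {"dp": [-7.5,44,0],"roll": 0,"jaw": 30},
    {"dp": [-7.5,44,25],"roll": 0,"jaw": 30},
    {"dp": [-7.5,44,44],"roll": 0,"jaw": 30},
    {"dp": [-7.5,44,44],"roll": 0,"jaw": 30},
    {"dp": [-7.5,44,44],"roll": 0,"jaw": 30}
  ]
}}

```text
time_s: 11.95
tcp_pos: [0.4561, -0.0052, 0.1261]
eef_rot: [180.0, -0.0, 0.0]
contact_force: [-0.4, 0.7, -1.5]
gripper_width: 0.059
gripper_force: 20.0
```

```bash
python3 - <<'E'
from h import *
s=r.get_state(); print(s['tcp_pos'],s['gripper_width'],s['contact_force'])
c=cap('wrist','w6.png'); t=r.get_state()['tcp_pos']; print(t)
print('exp bot front',proj(c,[t+np.array([.03,0,-.047])]), 'spigot front/top expected',proj(c,[[.4544+.021,-.0059,.034]]))
im=c['image']
a=im[100:340,200:440]; cv2.imwrite('pics/c6.png',cv2.resize(a,None,fx=2.4,fy=2.4,interpolation=cv2.INTER_CUBIC))
E
```

```text
[ 0.45610073 -0.00519834  0.12610752] 0.05901959019340911 [-0.4417278   0.70833866 -1.46623367]
[ 0.45628459 -0.00510201  0.12630407]
exp bot front [[323.45165661 184.25987413]] spigot front/top expected [[324.26941173 182.75572293]]
```

View pics/c6.png

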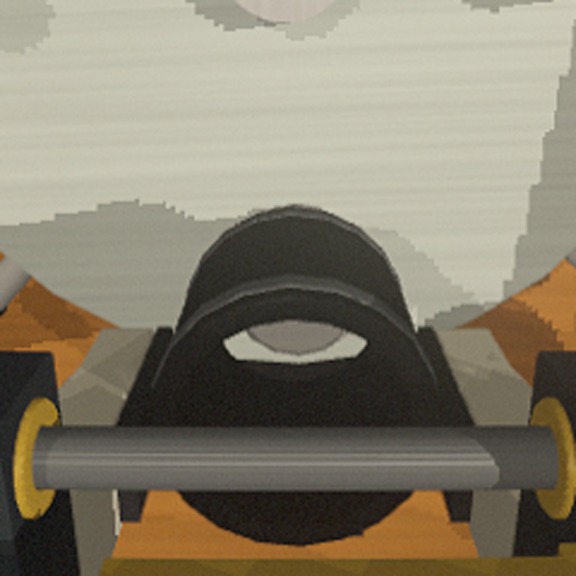

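The thick spigot shows through the bore, centred (crop 297,335). Lowering the sleeve with a 1 mm correction.

>>> {"api": "send_rows", "payload": {
  "steps": [
    {"dp": [-1,0.7,0],"roll": 0,"jaw": 30},
    {"dp": [-1,0.7,10],"roll": 0,"jaw": 30},
    {"dp": [-1,0.7,18],"roll": 0,"jaw": 30},
    {"dp": [-1,0.7,25],"roll": 0,"jaw": 30}
  ]
}}

```text
time_s: 12.5
tcp_pos: [0.4545, -0.0062, 0.0998]
eef_rot: [180.0, 0.0, 0.0]
contact_force: [0.4, 0.3, -1.1]
gripper_width: 0.0586
gripper_force: 20.0
```

>>> {"api": "send_rows", "payload": {
  "steps": [
    {"dp": [0,0,8],"roll": 0,"jaw": 30},
    {"dp": [0,0,15],"roll": 0,"jaw": 30},
    {"dp": [0,0,20],"roll": 0,"jaw": 30},
    {"dp": [0,0,20],"roll": 0,"jaw": 30}
  ]
}}

```text
time_s: 13.0
tcp_pos: [0.4551, -0.0061, 0.081]
eef_rot: [180.0, -0.0, 0.0]
contact_force: [-1.6, -0.8, 5.2]
gripper_width: 0.0583
gripper_force: 20.0
```

>>> {"api": "send_rows", "payload": {
  "steps": [
    {"dp": [0,0,0],"roll": 0,"jaw": 100},
    {"dp": [0,0,0],"roll": 0,"jaw": 100},
    {"dp": [0,0,0],"roll": 0,"jaw": 100},
    {"dp": [0,0,-45],"roll": 0,"jaw": 100},
    {"dp": [0,-10,-95],"roll": 0,"jaw": 100}
  ]
}}

```text
time_s: 13.62
tcp_pos: [0.454, 0.0034, 0.176]
eef_rot: [179.9, 0.1, -0.0]
contact_force: [1.3, -0.2, -0.1]
gripper_width: 0.0875
gripper_force: 0.0
```

>>> {"api": "send_rows", "payload": {
  "steps": [
    {"dp": [-5,-50,-20],"roll": 0,"jaw": 100},
    {"dp": [-10,-105,-40],"roll": 0,"jaw": 100},
    {"dp": [-15,-160,-60],"roll": 0,"jaw": 100},
    {"dp": [-20,-215,-75],"roll": 0,"jaw": 100},
    {"dp": [-25,-270,-75],"roll": 0,"jaw": 100}
  ]
}}

```text
time_s: 14.25
tcp_pos: [0.4297, 0.2762, 0.2521]
eef_rot: [-179.9, -0.1, 0.0]
contact_force: [0.9, -0.2, -0.2]
gripper_width: 0.0876
gripper_force: 0.0
```

>>> {"api": "send_rows", "payload": {
  "steps": [
    {"dp": [0,-26,0],"roll": 0,"jaw": 100},
    {"dp": [0,-26,0],"roll": 0,"jaw": 100},
    {"dp": [0,-26,0],"roll": 0,"jaw": 100}
  ]
}}

```text
time_s: 14.62
tcp_pos: [0.4296, 0.299, 0.2502]
eef_rot: [180.0, 0.0, -0.0]
contact_force: [0.0, -0.3, -0.5]
gripper_width: 0.0881
gripper_force: 0.0
```

```bash
python3 - <<'E'
from h import *
s=r.get_state(); c=cap('wrist','w7.png'); print(s['time_s'],s['tcp_pos'],r.get_state()['tcp_pos'])
for t in (75,90):
  for o in sleeves(c,t): print(t,o)
d=cap('scene','s2.png'); f=d['image'][195:250,260:330]
m=(f.max(2)<75).astype(np.uint8)
for k in cv2.findContours(m,cv2.RETR_EXTERNAL,cv2.CHAIN_APPROX_NONE)[0]:
    if cv2.contourArea(k)>30: print('scene dark',np.array(cv2.boundingRect(k))+[260,195,0,0])
print('exp seated big: top L,R / bottom front',proj(d,[[.4544,-.036,.099],[.4544,.024,.099],[.4844,-.006,.034],[.4244,-.006,.099]]).round(1))
E
```

```text
14.625 [0.42963988 0.2990484  0.25015666] [0.42974589 0.29882575 0.25035809]
75 ((322.5, 192.5), 0.062, array([0.4062, 0.3001]), 0.021)
75 ((252.5, 156.5), 0.062, array([0.4515, 0.3829]), 0.021)
90 ((322.5, 192.5), 0.062, array([0.4062, 0.3002]), 0.0211)
90 ((252.0, 156.5), 0.062, array([0.4514, 0.3832]), 0.0211)
scene dark [285 200  26  28]
exp seated big: top L,R / bottom front [[285.1 205.6]
 [303.1 208.9]
 [291.7 228.1]
 [296.6 201.3]]
```

>>> {"api": "send_rows", "payload": {
  "steps": [
    {"dp": [10,-42,40],"roll": 0,"jaw": 85},
    {"dp": [21.8,-84,70],"roll": 0,"jaw": 85},
    {"dp": [21.8,-84,120],"roll": 0,"jaw": 85},
    {"dp": [21.8,-84,170],"roll": 0,"jaw": 85},
    {"dp": [21.8,-84,209],"roll": 0,"jaw": 85}
  ]
}}

```text
time_s: 15.35
tcp_pos: [0.4515, 0.3824, 0.0398]
eef_rot: [179.9, 0.0, -0.1]
contact_force: [0.0, 1.3, 0.3]
gripper_width: 0.0745
gripper_force: 0.0
```

>>> {"api": "send_rows", "payload": {
  "steps": [
    {"dp": [0,0,0],"roll": 0,"jaw": 85},
    {"dp": [0,0,0],"roll": 0,"jaw": 30},
    {"dp": [0,0,0],"roll": 0,"jaw": 30},
    {"dp": [0,0,0],"roll": 0,"jaw": 30},
    {"dp": [0,0,0],"roll": 0,"jaw": 30}
  ],
  "newtons": 20
}}

```text
time_s: 15.98
tcp_pos: [0.4519, 0.3842, 0.0428]
eef_rot: [-179.9, -0.1, 0.0]
contact_force: [-1.3, -0.6, 5.4]
gripper_width: 0.0442
gripper_force: 20.0
```

>>> {"api": "send_rows", "payload": {
  "steps": [
    {"dp": [0,0,0],"roll": 0,"jaw": 20},
    {"dp": [0,0,0],"roll": 0,"jaw": 20},
    {"dp": [0,0,-30],"roll": 0,"jaw": 20},
    {"dp": [0,0,-75],"roll": 0,"jaw": 20},
    {"dp": [0,0,-130],"roll": 0,"jaw": 20}
  ]
}}

```text
time_s: 16.6
tcp_pos: [0.4509, 0.3833, 0.1721]
eef_rot: [179.9, 0.1, -0.0]
contact_force: [1.2, 1.2, -0.5]
gripper_width: 0.044
gripper_force: 20.0
```

>>> {"api": "send_rows", "payload": {
  "steps": [
    {"dp": [25,48,0],"roll": 0,"jaw": 20},
    {"dp": [50,96,0],"roll": 0,"jaw": 20},
    {"dp": [75,144,0],"roll": 0,"jaw": 20},
    {"dp": [100,192,0],"roll": 0,"jaw": 20},
    {"dp": [125,240,0],"roll": 0,"jaw": 20}
  ]
}}

```text
time_s: 17.23
tcp_pos: [0.577, 0.1424, 0.1718]
eef_rot: [-180.0, -0.0, 0.0]
contact_force: [0.8, 0.4, -1.6]
gripper_width: 0.0444
gripper_force: 20.0
```

>>> {"api": "send_rows", "payload": {
  "steps": [
    {"dp": [26,48,0],"roll": 0,"jaw": 20},
    {"dp": [52,96,0],"roll": 0,"jaw": 20},
    {"dp": [78.3,142,10],"roll": 0,"jaw": 20},
    {"dp": [78.3,142,30],"roll": 0,"jaw": 20},
    {"dp": [78.3,142,52],"roll": 0,"jaw": 20}
  ]
}}

```text
time_s: 17.85
tcp_pos: [0.655, 0.0008, 0.1189]
eef_rot: [-180.0, -0.0, -0.1]
contact_force: [-0.5, 1.0, -1.1]
gripper_width: 0.0441
gripper_force: 20.0
```

>>> {"api": "send_rows", "payload": {
  "steps": [
    {"dp": [0,0,0],"roll": 0,"jaw": 20},
    {"dp": [0,0,0],"roll": 0,"jaw": 20}
  ]
}}

```text
time_s: 18.1
tcp_pos: [0.6553, 0.0021, 0.1205]
eef_rot: [180.0, -0.0, 0.0]
contact_force: [1.0, -0.5, -0.3]
gripper_width: 0.0442
gripper_force: 20.0
```

```bash
python3 - <<'E'
from h import *
s=r.get_state(); c=cap('wrist','w8.png'); t=r.get_state()['tcp_pos']; print(s['time_s'],s['tcp_pos'],t,s['gripper_width'],s['gripper_force'])
print('exp bot front',proj(c,[t+np.array([.022,0,-.040])]),'spig top c',proj(c,[[.6542,.0011,.07]]))
im=c['image']; hub=plane(c,[[320,200]],.07)
col=int(round(proj(c,[t+np.array([.022,0,-.040])])[0][0])); print([(i,int(im[i,col].max())) for i in range(175,215,2)])
a=im[100:340,200:440]; cv2.imwrite('pics/c8.png',cv2.resize(a,None,fx=2.4,fy=2.4,interpolation=cv2.INTER_CUBIC))
E
```

```text
18.1 [0.655255   0.00209173 0.12045462] [0.65546875 0.00224847 0.12079567] 0.04415478420945431 19.999792277812958
exp bot front [[323.37495601 199.11045804]] spig top c [[324.92775701 225.99776666]]
[(175, 209), (177, 209), (179, 210), (181, 208), (183, 207), (185, 210), (187, 211), (189, 210), (191, 211), (193, 211), (195, 203), (197, 137), (199, 138), (201, 133), (203, 70), (205, 92), (207, 70), (209, 65), (211, 64), (213, 66)]
```

View pics/c8.png

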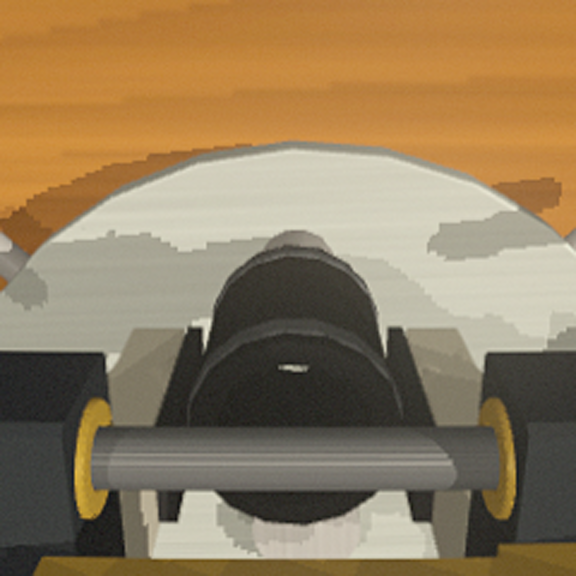

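```bash
python3 - <<'E'
from h import *
c=dict(np.load('last_wrist.npz')); im=c['image']
t=np.array([.6554,.0021,.1205])
for row in (202,203): print('sleeve x',plane(c,[[323,row]],t[2]-.0405)[0][0]-.022)
print('sleeve top front (row 100+333/2.4)',plane(c,[[322,100+320/2.4],[322,100+333/2.4]],t[2]+.0195)[:,0]-.022)
for row in (195.5,196.5): print('spig',plane(c,[[324.5,row]],.034)[0]-[.013,0,0])
print('lateral: sleeve edges row 225, y', [ (w.min()+200,w.max()+200) for w in [np.where(im[215,200:440].max(1)<80)[0]]])
print('spigot lateral row 198', np.where(np.abs(im[198,300:350].max(1).astype(int)-140)<25)[0]+300)
E
```

```text
sleeve x 0.6532465003729578
sleeve x 0.6525631514160635
sleeve top front (row 100+333/2.4) [0.65820214 0.6555053 ]
spig [0.65247761 0.00121262 0.034     ]
spig [0.65163606 0.00121047 0.034     ]
lateral: sleeve edges row 225, y [(np.int64(296), np.int64(345))]
spigot lateral row 198 [314 315 316 317 318 319 320 321 322 323 324 325 326 327 328 329 330 331
 332]
```

The thin spigot's foot shows just ahead of the sleeve (crop 298,235), and the sleeve is laterally aligned at crop 297. Lowering with force checks.

>>> {"api": "send_rows", "payload": {
  "steps": [
    {"dp": [0,0.8,5],"roll": 0,"jaw": 20},
    {"dp": [0,0.8,12],"roll": 0,"jaw": 20},
    {"dp": [0,0.8,18],"roll": 0,"jaw": 20},
    {"dp": [0,0.8,24],"roll": 0,"jaw": 20}
  ]
}}

```text
time_s: 18.65
tcp_pos: [0.6547, 0.0011, 0.095]
eef_rot: [180.0, 0.0, 0.0]
contact_force: [0.1, 0.3, -1.2]
gripper_width: 0.044
gripper_force: 20.0
```

>>> {"api": "send_rows", "payload": {
  "steps": [
    {"dp": [0,0,8],"roll": 0,"jaw": 20},
    {"dp": [0,0,16],"roll": 0,"jaw": 20},
    {"dp": [0,0,22.5],"roll": 0,"jaw": 20},
    {"dp": [0,0,22.5],"roll": 0,"jaw": 20}
  ]
}}

```text
time_s: 19.15
tcp_pos: [0.655, 0.0008, 0.074]
eef_rot: [180.0, -0.0, 0.0]
contact_force: [-2.8, -0.9, 8.3]
gripper_width: 0.0445
gripper_force: 20.0
```

>>> {"api": "send_rows", "payload": {
  "steps": [
    {"dp": [0,0,0],"roll": 0,"jaw": 85},
    {"dp": [0,0,0],"roll": 0,"jaw": 85},
    {"dp": [0,0,0],"roll": 0,"jaw": 85},
    {"dp": [0,0,-45],"roll": 0,"jaw": 85},
    {"dp": [0,0,-100],"roll": 0,"jaw": 85}
  ]
}}

```text
time_s: 19.77
tcp_pos: [0.654, 0.0009, 0.1727]
eef_rot: [179.9, 0.2, -0.0]
contact_force: [1.5, 0.6, 0.1]
gripper_width: 0.0747
gripper_force: 0.0
```

>>> {"api": "send_rows", "payload": {
  "steps": [
    {"dp": [-33,-43,-16],"roll": 0,"jaw": 85},
    {"dp": [-66,-86,-32],"roll": 0,"jaw": 85},
    {"dp": [-99,-129,-48],"roll": 0,"jaw": 85},
    {"dp": [-132,-172,-64],"roll": 0,"jaw": 85},
    {"dp": [-165,-215,-75],"roll": 0,"jaw": 85}
  ]
}}

```text
time_s: 20.4
tcp_pos: [0.4888, 0.2174, 0.249]
eef_rot: [-180.0, -0.1, -0.0]
contact_force: [0.5, 1.6, -0.4]
gripper_width: 0.0744
gripper_force: 0.0
```

>>> {"api": "send_rows", "payload": {
  "steps": [
    {"dp": [-32,-42,0],"roll": 0,"jaw": 85},
    {"dp": [-60,-84,0],"roll": 0,"jaw": 85},
    {"dp": [-60,-84,0],"roll": 0,"jaw": 85},
    {"dp": [-60,-84,0],"roll": 0,"jaw": 85}
  ]
}}

```text
time_s: 20.9
tcp_pos: [0.4297, 0.3001, 0.248]
eef_rot: [180.0, 0.0, 0.1]
contact_force: [0.6, 0.8, 0.8]
gripper_width: 0.0747
gripper_force: 0.0
```

```bash
python3 - <<'E'
from h import *
s=r.get_state(); c=cap('wrist','w9.png'); print(s['time_s'],s['tcp_pos'],r.get_state()['tcp_pos'])
for t in (75,90):
  for o in sleeves(c,t): print(t,o)
d=cap('scene','s3.png'); o0=[230,190]; f=d['image'][190:275,230:335]
m=(f.max(2)<75).astype(np.uint8)
for k in cv2.findContours(m,cv2.RETR_EXTERNAL,cv2.CHAIN_APPROX_NONE)[0]:
    if cv2.contourArea(k)>30: print('scene dark',np.array(cv2.boundingRect(k))+[230,190,0,0])
print('exp seated small',proj(d,[[.6542,-.021,.094],[.6542,.023,.094],[.6762,.001,.034],[.6322,.001,.094]]).round(1))
E
```

```text
20.9 [0.42970699 0.30009317 0.24799797] [0.43000583 0.29965072 0.24797841]
75 ((323.5, 193.5), 0.062, array([0.4061, 0.3002]), 0.021)
90 ((323.5, 193.5), 0.062, array([0.4059, 0.3002]), 0.021)
scene dark [270 248  15  24]
scene dark [230 234  14  35]
scene dark [328 211   4  18]
scene dark [285 200  26  28]
scene dark [259 200   4  15]
exp seated small [[270.  251.6]
 [284.3 254.5]
 [275.6 272.1]
 [279.4 247.7]]
```

>>> {"api": "send_rows", "payload": {
  "steps": [
    {"dp": [-23.8,0,40],"roll": 0,"jaw": 85},
    {"dp": [-23.8,0,90],"roll": 0,"jaw": 85},
    {"dp": [-23.8,0,135],"roll": 0,"jaw": 85},
    {"dp": [-23.8,0,175],"roll": 0,"jaw": 85},
    {"dp": [-23.8,0,206],"roll": 0,"jaw": 85}
  ]
}}

```text
time_s: 21.62
tcp_pos: [0.4065, 0.2986, 0.0405]
eef_rot: [179.9, 0.0, -0.1]
contact_force: [0.2, -0.1, 0.1]
gripper_width: 0.0741
gripper_force: 0.0
```

>>> {"api": "send_rows", "payload": {
  "steps": [
    {"dp": [0,0,0],"roll": 0,"jaw": 85},
    {"dp": [0,0,0],"roll": 0,"jaw": 30},
    {"dp": [0,0,0],"roll": 0,"jaw": 30},
    {"dp": [0,0,0],"roll": 0,"jaw": 30},
    {"dp": [0,0,0],"roll": 0,"jaw": 30}
  ],
  "newtons": 20
}}

```text
time_s: 22.25
tcp_pos: [0.4063, 0.3004, 0.0429]
eef_rot: [-179.9, -0.0, 0.0]
contact_force: [-0.8, -0.9, 5.9]
gripper_width: 0.0443
gripper_force: 20.0
```

>>> {"api": "send_rows", "payload": {
  "steps": [
    {"dp": [0,0,0],"roll": 0,"jaw": 20},
    {"dp": [0,0,0],"roll": 0,"jaw": 20},
    {"dp": [0,0,-30],"roll": 0,"jaw": 20},
    {"dp": [0,0,-75],"roll": 0,"jaw": 20},
    {"dp": [0,0,-130],"roll": 0,"jaw": 20}
  ]
}}

```text
time_s: 22.88
tcp_pos: [0.4054, 0.2994, 0.1728]
eef_rot: [179.9, 0.1, 0.0]
contact_force: [1.2, 1.5, -0.7]
gripper_width: 0.0446
gripper_force: 20.0
```

>>> {"api": "send_rows", "payload": {
  "steps": [
    {"dp": [29,40.5,0],"roll": 0,"jaw": 20},
    {"dp": [58,81,0],"roll": 0,"jaw": 20},
    {"dp": [87,121.5,0],"roll": 0,"jaw": 20},
    {"dp": [116,162,0],"roll": 0,"jaw": 20},
    {"dp": [145,202.5,0],"roll": 0,"jaw": 20}
  ]
}}

```text
time_s: 23.5
tcp_pos: [0.5517, 0.0963, 0.1722]
eef_rot: [-180.0, -0.0, 0.0]
contact_force: [1.1, 0.9, -0.5]
gripper_width: 0.0443
gripper_force: 20.0
```

>>> {"api": "send_rows", "payload": {
  "steps": [
    {"dp": [0,0,20],"roll": 0,"jaw": 20},
    {"dp": [0,0,40],"roll": 0,"jaw": 20},
    {"dp": [0,0,52],"roll": 0,"jaw": 20},
    {"dp": [0,0,52],"roll": 0,"jaw": 20},
    {"dp": [0,0,52],"roll": 0,"jaw": 20}
  ]
}}

```text
time_s: 24.12
tcp_pos: [0.5514, 0.098, 0.1208]
eef_rot: [-180.0, -0.1, 0.0]
contact_force: [-0.1, -0.5, -0.2]
gripper_width: 0.0439
gripper_force: 20.0
```

```bash
python3 - <<'E'
from h import *
s=r.get_state(); c=cap('wrist','w10.png'); t=r.get_state()['tcp_pos']; print(s['time_s'],s['tcp_pos'],t,s['gripper_width'],s['gripper_force'])
im=c['image']; col=int(round(proj(c,[t+np.array([.022,0,-.040])])[0][0])); print('exp row',proj(c,[t+np.array([.022,0,-.0405])])); print([(i,int(im[i,col].max())) for i in range(185,215,2)])
print('spig foot front',proj(c,[[.5638,.0975,.034]]))
g=im[190:212,290:360].max(2); print([(190+i,(np.where(g[i]<150)[0]+290)[[0,-1]]) for i in range(0,22,4) if (g[i]<150).any()])
E
```

```text
24.125 [0.55139941 0.09796608 0.12075812] [0.55150243 0.09804192 0.12092573] 0.04392637082566385 19.99992681085132
exp row [[323.55060813 198.96931765]]
[(185, 192), (187, 194), (189, 192), (191, 193), (193, 197), (195, 154), (197, 126), (199, 128), (201, 135), (203, 60), (205, 81), (207, 72), (209, 54), (211, 56), (213, 53)]
spig foot front [[324.05130289 192.8119191 ]]
[(198, array([311, 332])), (202, array([290, 335])), (206, array([304, 338])), (210, array([294, 344]))]
```

>>> {"api": "send_rows", "payload": {
  "steps": [
    {"dp": [0,0,5],"roll": 0,"jaw": 20},
    {"dp": [0,0,12],"roll": 0,"jaw": 20},
    {"dp": [0,0,18],"roll": 0,"jaw": 20},
    {"dp": [0,0,24],"roll": 0,"jaw": 20}
  ]
}}

```text
time_s: 24.68
tcp_pos: [0.5509, 0.0975, 0.0955]
eef_rot: [180.0, 0.0, 0.0]
contact_force: [0.2, -0.0, -0.3]
gripper_width: 0.0444
gripper_force: 20.0
```

>>> {"api": "send_rows", "payload": {
  "steps": [
    {"dp": [0,0,8],"roll": 0,"jaw": 20},
    {"dp": [0,0,16],"roll": 0,"jaw": 20},
    {"dp": [0,0,22.5],"roll": 0,"jaw": 20},
    {"dp": [0,0,22.5],"roll": 0,"jaw": 20}
  ]
}}

```text
time_s: 25.18
tcp_pos: [0.5523, 0.0977, 0.0742]
eef_rot: [-180.0, -0.1, 0.0]
contact_force: [0.5, -1.0, 4.2]
gripper_width: 0.0441
gripper_force: 20.0
```

Seated. Release, rise, and look.

>>> {"api": "send_rows", "payload": {
  "steps": [
    {"dp": [0,0,0],"roll": 0,"jaw": 85},
    {"dp": [0,0,0],"roll": 0,"jaw": 85},
    {"dp": [0,0,0],"roll": 0,"jaw": 85},
    {"dp": [0,0,-45],"roll": 0,"jaw": 85},
    {"dp": [0,0,-100],"roll": 0,"jaw": 60}
  ]
}}

```text
time_s: 25.8
tcp_pos: [0.5501, 0.0972, 0.1735]
eef_rot: [179.9, 0.2, 0.0]
contact_force: [1.4, 0.6, -0.1]
gripper_width: 0.0689
gripper_force: 0.0
```

>>> {"api": "send_rows", "payload": {
  "steps": [
    {"dp": [-10,10,-50],"roll": 0,"jaw": 60},
    {"dp": [-40,30,-90],"roll": 0,"jaw": 60},
    {"dp": [-75,60,-120],"roll": 0,"jaw": 60},
    {"dp": [-110,97,-145],"roll": 0,"jaw": 60},
    {"dp": [-110,97,-145],"roll": 0,"jaw": 60}
  ]
}}

```text
time_s: 26.42
tcp_pos: [0.4399, -0.0009, 0.3213]
eef_rot: [-179.9, -0.3, -0.1]
contact_force: [1.0, 0.4, -0.5]
gripper_width: 0.0526
gripper_force: 0.0
```

```bash
python3 - <<'E'
from h import *
s=r.get_state(); c=cap('wrist'); print(s['time_s'],s['tcp_pos'])
d=cap('scene')
a=cv2.resize(c['image'][0:235,150:500],None,fx=1.6,fy=1.6,interpolation=cv2.INTER_CUBIC)
b=cv2.resize(d['image'][185:290,190:390],None,fx=2.8,fy=2.0,interpolation=cv2.INTER_CUBIC)
cv2.imwrite('pics/c11.png',np.vstack([a,b]))
E
```

```text
26.425 [ 0.43989568 -0.00086834  0.3213355 ]
```

View pics/c11.png

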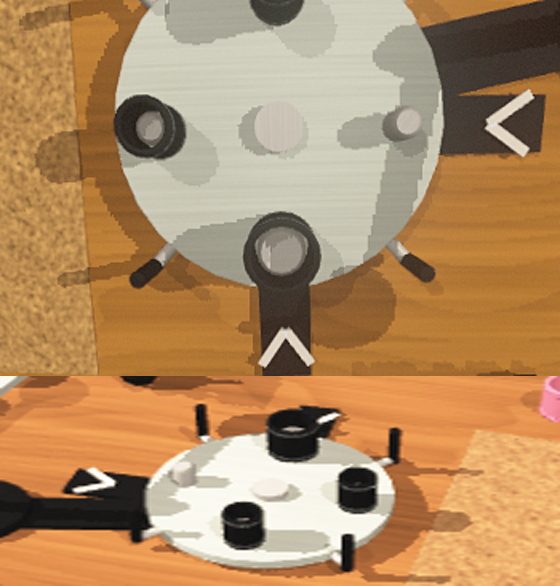

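All three sleeves are fully down in both views: big at (282,250), small at (150,127) and the third at (278,5). Next I'll turn the stand 90°, gripping the pin at about 47° with the pads aligned across the arc.

```bash
python3 - <<'E'
from h import *
c=dict(np.load('last_wrist.npz')); s=r.get_state(); print(s['joints'].round(1),s['tcp_pos'],s['eef_rot'])
ax=np.array([.5543,-.0024])
P=plane(c,np.array([[137,281],[429,274]])/1.6+[150,0],.09)[:,:2]
for p in P: print(p.round(4),np.degrees(np.arctan2(*(p-ax)[::-1])).round(2)%90,np.linalg.norm(p-ax).round(4))
th=np.radians(47.0+90.3*np.arange(16)/15); p=165*np.c_[np.cos(th),np.sin(th)]
print('start',ax+p[0]/1e3,'end',ax+p[-1]/1e3)
for k in range(3):
    print([[round(float(b),1),round(float(a),1)] for a,b in p[5*k+1:5*k+6]-p[5*k]])
E
```

```text
[ 25.8  -5.  -19.4  -0.  -75.5  64.1] [0.44080066 0.00044828 0.31892657] [-1.79941080e+02 -7.74291739e-02 -3.70997614e-02]
[0.4333 0.1123] 46.53 0.1667
[ 0.439  -0.1221] 46.06999999999999 0.1662
start [0.66682973 0.11827336] end [0.43303909 0.10949635]
[[11.1, -13.3], [20.8, -27.6], [28.9, -43.0], [35.4, -59.0], [40.2, -75.7]]
[[3.0, -17.1], [4.1, -34.4], [3.5, -51.7], [1.0, -68.8], [-3.2, -85.6]]
[[-6.0, -16.3], [-13.6, -31.8], [-22.9, -46.5], [-33.6, -60.1], [-45.7, -72.5]]
```

>>> {"api": "send_rows", "payload": {
  "steps": [
    {"dp": [45,-23.5,22],"roll": 0.175,"jaw": 60},
    {"dp": [90,-47,44],"roll": 0.35,"jaw": 60},
    {"dp": [135,-70.5,66],"roll": 0.525,"jaw": 60},
    {"dp": [180,-94,88],"roll": 0.7,"jaw": 60},
    {"dp": [226,-118,110],"roll": 0.875,"jaw": 60}
  ]
}}

```text
time_s: 27.15
tcp_pos: [0.6685, 0.12, 0.2054]
eef_rot: [179.8, 0.0, -50.4]
contact_force: [-0.2, 0.7, 1.0]
gripper_width: 0.0525
gripper_force: 0.0
```

>>> {"api": "send_rows", "payload": {
  "steps": [
    {"dp": [0,0,0],"roll": 0.175,"jaw": 60},
    {"dp": [0,0,10],"roll": 0.35,"jaw": 60},
    {"dp": [0,0,20],"roll": 0.525,"jaw": 60},
    {"dp": [0,0,40],"roll": 0.6958,"jaw": 60},
    {"dp": [0,0,60],"roll": 0.6958,"jaw": 60}
  ]
}}

```text
time_s: 27.78
tcp_pos: [0.6668, 0.1192, 0.1456]
eef_rot: [179.8, -0.1, -90.1]
contact_force: [0.0, 0.8, -0.6]
gripper_width: 0.0524
gripper_force: 0.0
```

>>> {"api": "send_rows", "payload": {
  "steps": [
    {"dp": [0,0,0],"roll": 0,"jaw": 60},
    {"dp": [0,0,0],"roll": 0,"jaw": 60}
  ]
}}

```text
time_s: 28.02
tcp_pos: [0.6674, 0.119, 0.1482]
eef_rot: [180.0, -0.0, -90.0]
contact_force: [0.1, 0.3, 0.1]
gripper_width: 0.0526
gripper_force: 0.0
```

>>> {"api": "send_rows", "payload": {
  "steps": [
    {"dp": [0,0,40],"roll": 0,"jaw": 60},
    {"dp": [0,0,66],"roll": 0,"jaw": 60},
    {"dp": [0,0,66],"roll": 0,"jaw": 0},
    {"dp": [0,0,66],"roll": 0,"jaw": 0},
    {"dp": [0,0,66],"roll": 0,"jaw": 0}
  ],
  "newtons": 10
}}

```text
time_s: 28.65
tcp_pos: [0.668, 0.119, 0.0844]
eef_rot: [-179.9, 0.1, -90.0]
contact_force: [-0.3, -0.4, -0.1]
gripper_width: 0.0281
gripper_force: 0.0
```

>>> {"api": "send_rows", "payload": {
  "steps": [
    {"dp": [0,0,0],"roll": 0,"jaw": 0},
    {"dp": [0,0,0],"roll": 0,"jaw": 0},
    {"dp": [0,0,0],"roll": 0,"jaw": 0}
  ]
}}

```text
time_s: 29.02
tcp_pos: [0.6681, 0.1191, 0.0837]
eef_rot: [-179.9, 0.0, -90.0]
contact_force: [1.5, 2.4, 4.6]
gripper_width: 0.0137
gripper_force: 10.0
```

>>> {"api": "send_rows", "payload": {
  "steps": [
    {"dp": [-11.1,13.3,0],"roll": 0,"jaw": 0},
    {"dp": [-20.8,27.6,0],"roll": 0,"jaw": 0},
    {"dp": [-28.9,43,0],"roll": 0,"jaw": 0},
    {"dp": [-35.4,59,0],"roll": 0,"jaw": 0},
    {"dp": [-40.2,75.7,0],"roll": 0,"jaw": 0}
  ]
}}

```text
time_s: 29.65
tcp_pos: [0.5917, 0.1597, 0.0835]
eef_rot: [-179.9, 0.1, -90.0]
contact_force: [2.3, 2.3, 6.2]
gripper_width: 0.0135
gripper_force: 10.0
```

>>> {"api": "send_rows", "payload": {
  "steps": [
    {"dp": [-3,17.1,0],"roll": 0,"jaw": 0},
    {"dp": [-4.1,34.4,0],"roll": 0,"jaw": 0},
    {"dp": [-3.5,51.7,0],"roll": 0,"jaw": 0},
    {"dp": [-1,68.8,0],"roll": 0,"jaw": 0},
    {"dp": [3.2,85.6,0],"roll": 0,"jaw": 0}
  ]
}}

```text
time_s: 30.28
tcp_pos: [0.5051, 0.1555, 0.083]
eef_rot: [-180.0, 0.0, -90.0]
contact_force: [2.6, 2.0, 5.9]
gripper_width: 0.0134
gripper_force: 10.0
```

>>> {"api": "send_rows", "payload": {
  "steps": [
    {"dp": [6,16.3,0],"roll": 0,"jaw": 0},
    {"dp": [13.6,31.8,0],"roll": 0,"jaw": 0},
    {"dp": [22.9,46.5,0],"roll": 0,"jaw": 0},
    {"dp": [33.6,60.1,0],"roll": 0,"jaw": 0},
    {"dp": [45.7,72.5,0],"roll": 0,"jaw": 0}
  ]
}}

```text
time_s: 30.9
tcp_pos: [0.4324, 0.1091, 0.0826]
eef_rot: [-180.0, -0.0, -90.0]
contact_force: [3.3, -0.1, 4.2]
gripper_width: 0.0133
gripper_force: 10.0
```

>>> {"api": "send_rows", "payload": {
  "steps": [
    {"dp": [0,0,0],"roll": 0,"jaw": 0},
    {"dp": [0,0,0],"roll": 0,"jaw": 0},
    {"dp": [0,0,0],"roll": 0,"jaw": 60},
    {"dp": [0,0,0],"roll": 0,"jaw": 60},
    {"dp": [0,0,0],"roll": 0,"jaw": 60}
  ]
}}

```text
time_s: 31.52
tcp_pos: [0.4327, 0.1094, 0.0822]
eef_rot: [179.9, -0.0, -90.0]
contact_force: [0.0, -0.5, -0.2]
gripper_width: 0.038
gripper_force: 0.0
```

```bash
python3 - <<'E'
from h import *
s=r.get_state(); print(s['time_s'],s['tcp_pos'],s['gripper_width'],s['contact_force'],s['joints'].round(1))
c=cap('scene','s4.png')
E
```

```text
31.525 [0.4327169  0.10943132 0.08218199] 0.03801230293977538 [ 0.00746003 -0.49749943 -0.24386979] [ 39.6   9.1 -39.2  -0.  -41.7 -39.6]
```

View pics/s4.png

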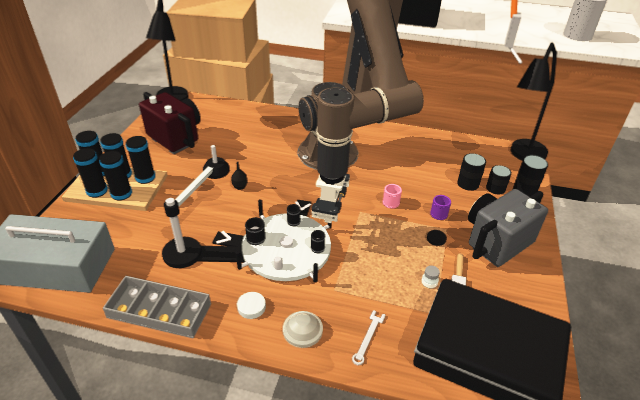

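The stand has turned, with the big sleeve at (255,232) in line with the inspection arrow. The lamp knob's top is at (214,147). I'll rise and look at the knob with the wrist camera.

>>> {"api": "send_rows", "payload": {
  "steps": [
    {"dp": [0,0,-50],"roll": 0,"jaw": 60},
    {"dp": [0,0,-105],"roll": 0,"jaw": 60},
    {"dp": [20,0,-160],"roll": 0,"jaw": 60},
    {"dp": [45,0,-215],"roll": 0,"jaw": 60},
    {"dp": [80,0,-260],"roll": 0,"jaw": 60}
  ]
}}

```text
time_s: 32.2
tcp_pos: [0.433, 0.0293, 0.3448]
eef_rot: [-179.9, 0.0, -89.9]
contact_force: [0.7, -0.1, -0.9]
gripper_width: 0.0526
gripper_force: 0.0
```

>>> {"api": "send_rows", "payload": {
  "steps": [
    {"dp": [45,0,-18],"roll": 0,"jaw": 60},
    {"dp": [95,0,-18],"roll": 0,"jaw": 60},
    {"dp": [145,0,-18],"roll": 0,"jaw": 60},
    {"dp": [180,0,-18],"roll": 0,"jaw": 60},
    {"dp": [180,0,-18],"roll": 0,"jaw": 60}
  ]
}}

```text
time_s: 32.83
tcp_pos: [0.4327, -0.152, 0.36]
eef_rot: [179.9, -0.0, -90.2]
contact_force: [-0.0, 0.5, -0.6]
gripper_width: 0.0522
gripper_force: 0.0
```

```bash
python3 - <<'E'
from h import *
s=r.get_state(); print(s['time_s'],s['tcp_pos'],s['joints'].round(1))
c=cap('wrist','w12.png')
post=np.array([.6563,-.3137]); cam=np.array([.4282,-.2787,.266])
print('exp knob',proj(c,[[.4262,-.2843,.266],[.4304,-.2732,.266]]))
E
```

```text
32.825 [ 0.43270166 -0.151962    0.35998229] [  5.4  -3.8 -13.2  -0.  -80.8  -5.6]
exp knob [[329.15735686  30.3025827 ]
 [323.34916115  46.90164211]]
```

View pics/w12.png

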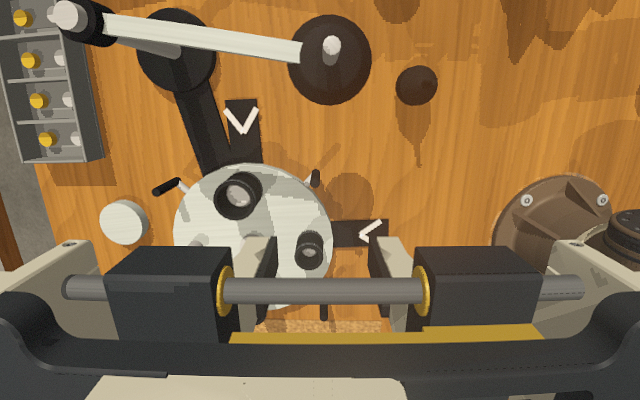

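The knob's top is at (332,44), the post's top at (72,14) and the big sleeve's rim at (238,195).

```bash
python3 - <<'E'
from h import *
c=dict(np.load('last_wrist.npz')); im=c['image']
g=im[30:70,318:346].max(2); ys,xs=np.where(g>150); print('bright bbox',xs.min()+318,xs.max()+318,ys.min()+30,ys.max()+30)
k=plane(c,[[332,44]],.266)[0]; print('knob',k.round(4)); hd=plane(c,[[329,60]],.204)[0]; print('head',hd.round(4))
print('post',plane(c,[[68,13]],.225)[0].round(4))
B=plane(c,[[238,196]],.099)[0]; print('big rim centre',B.round(4))
A=plane(c,[[241,134]],.01)[0]; print('insp arrow',A.round(4))
ax=np.array([.5543,-.0024]); f=lambda p:np.degrees(np.arctan2(*(p[:2]-ax)[::-1])); print('ang big, arrow',f(B),f(A))
E
```

```text
bright bbox 323 340 35 54
knob [ 0.4241 -0.2751  0.266 ]
head [ 0.4249 -0.2721  0.204 ]
post [ 0.6514 -0.3141  0.225 ]
big rim centre [ 0.5511 -0.1083  0.099 ]
insp arrow [ 0.5633 -0.1862  0.01  ]
ang big, arrow -91.7559700660183 -87.190385845671
```

>>> {"api": "send_rows", "payload": {
  "steps": [
    {"dp": [60,4,0],"roll": 0,"jaw": 60},
    {"dp": [118,8,15],"roll": 0,"jaw": 60},
    {"dp": [123,8.3,40],"roll": 0,"jaw": 60},
    {"dp": [123,8.3,60],"roll": 0,"jaw": 60},
    {"dp": [123,8.3,60],"roll": 0,"jaw": 60}
  ]
}}

```text
time_s: 33.5
tcp_pos: [0.4243, -0.2722, 0.2991]
eef_rot: [179.8, 0.1, -90.0]
contact_force: [-0.3, -0.5, 1.1]
gripper_width: 0.0522
gripper_force: 0.0
```

```bash
python3 - <<'E'
from h import *
print(r.get_state()['tcp_pos'])
from itertools import product
for n,p in (('side',[.4245,-.275,.266]),('scene',[.4245,-.275,.266])):
    c=cap(n,n+'13.png'); print(n,proj(c,[p]).round(1))
    if n=='scene':
        a=c['image'][100:280,170:350]; cv2.imwrite('pics/c13.png',cv2.resize(a,None,fx=3.2,fy=3.2,interpolation=cv2.INTER_CUBIC))
E
```

```text
[ 0.42433336 -0.2722092   0.29914242]
side [[323.8 253.6]]
scene [[213.2 145.9]]
```

View pics/c13.png

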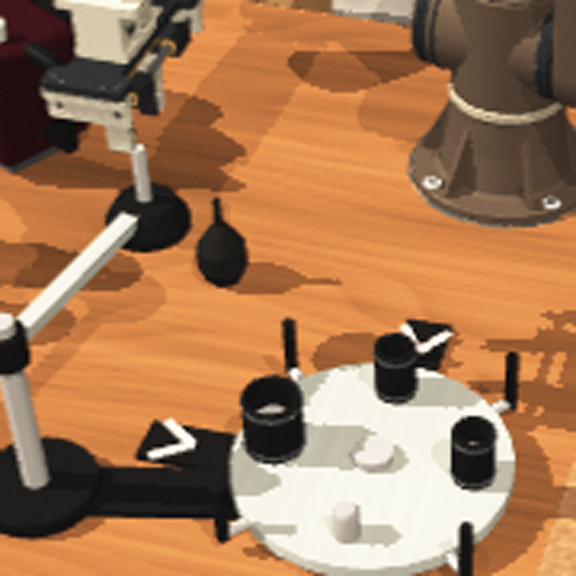

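The knob is right below the jaws (crop 138,150) and agrees with the projection. Descend and grip.

>>> {"api": "send_rows", "payload": {
  "steps": [
    {"dp": [2,0,35],"roll": 0,"jaw": 60},
    {"dp": [2,0,64],"roll": 0,"jaw": 60},
    {"dp": [2,0,64],"roll": 0,"jaw": 0},
    {"dp": [2,0,64],"roll": 0,"jaw": 0},
    {"dp": [2,0,64],"roll": 0,"jaw": 0}
  ],
  "newtons": 15
}}

```text
time_s: 34.22
tcp_pos: [0.4258, -0.2753, 0.2383]
eef_rot: [-179.9, -0.0, -90.0]
contact_force: [0.6, 0.6, 0.2]
gripper_width: 0.0279
gripper_force: 0.0
```

>>> {"api": "send_rows", "payload": {
  "steps": [
    {"dp": [0,0,0],"roll": 0,"jaw": 0},
    {"dp": [0,0,0],"roll": 0,"jaw": 0},
    {"dp": [0,0,0],"roll": 0,"jaw": 0}
  ]
}}

```text
time_s: 34.6
tcp_pos: [0.4256, -0.2753, 0.2373]
eef_rot: [-179.9, -0.0, -90.0]
contact_force: [1.9, 0.2, 3.7]
gripper_width: 0.0138
gripper_force: 15.0
```

```bash
python3 - <<'E'
from h import *
s=r.get_state(); print(s['tcp_pos'],s['gripper_width'],s['gripper_force'])
# turntable/big sleeve check in scene
c=dict(np.load('last_scene.npz')); f=lambda L:np.array(L)/3.2+[170,100]
ax=np.array([.5528,-.0023])
for p in plane(c,f([[289,323],[512,357],[466,529]]),.09)[:,:2]: print('pin',np.degrees(np.arctan2(*(p-ax)[::-1])).round(2)%90)
print('big top',plane(c,f([[272,397]]),.099))
post=np.array([.654,-.314]); R=233
a=np.radians(170.4-56.1*np.arange(16)/15); p=R*np.c_[np.cos(a),np.sin(a)]; print(post+p[[0,-1]]/1e3)
for k in range(3): print([[round(float(-y),1),round(float(-x),1)] for x,y in p[5*k+1:5*k+6]-p[5*k]])
E
```

```text
[ 0.42560981 -0.27529612  0.23730615] 0.013786338881033044 15.001748353242874
pin 48.349999999999994
pin 47.120000000000005
pin 47.03
big top [[ 0.56099018 -0.10007671  0.099     ]]
[[ 0.42426292 -0.27514288]
 [ 0.55811715 -0.10164304]]
[[-14.9, -3.0], [-29.6, -7.0], [-44.0, -12.0], [-58.0, -17.8], [-71.6, -24.6]]
[[-13.1, -7.6], [-25.8, -16.1], [-37.8, -25.4], [-49.2, -35.5], [-59.9, -46.2]]
[[-10.0, -11.5], [-19.2, -23.5], [-27.7, -36.2], [-35.2, -49.4], [-42.0, -63.0]]
```

Turntable angle confirmed (pins 47°, big sleeve at 0.56, −0.10). Swinging the lamp.

>>> {"api": "send_rows", "payload": {
  "steps": [
    {"dp": [-14.9,-3,0],"roll": 0,"jaw": 0},
    {"dp": [-29.6,-7,0],"roll": 0,"jaw": 0},
    {"dp": [-44,-12,0],"roll": 0,"jaw": 0},
    {"dp": [-58,-17.8,0],"roll": 0,"jaw": 0},
    {"dp": [-71.6,-24.6,0],"roll": 0,"jaw": 0}
  ]
}}

```text
time_s: 35.22
tcp_pos: [0.4498, -0.2027, 0.2371]
eef_rot: [-180.0, -0.0, -90.0]
contact_force: [1.0, -2.7, 5.0]
gripper_width: 0.0133
gripper_force: 15.0
```

>>> {"api": "send_rows", "payload": {
  "steps": [
    {"dp": [-13.1,-7.6,0],"roll": 0,"jaw": 0},
    {"dp": [-25.8,-16.1,0],"roll": 0,"jaw": 0},
    {"dp": [-37.8,-25.4,0],"roll": 0,"jaw": 0},
    {"dp": [-49.2,-35.5,0],"roll": 0,"jaw": 0},
    {"dp": [-59.9,-46.2,0],"roll": 0,"jaw": 0}
  ]
}}

```text
time_s: 35.85
tcp_pos: [0.4945, -0.1421, 0.2368]
eef_rot: [179.8, 0.0, -90.0]
contact_force: [-6.1, 1.6, 10.7]
gripper_width: 0.0135
gripper_force: 15.0
```

>>> {"api": "send_rows", "payload": {
  "steps": [
    {"dp": [-10,-11.5,0],"roll": 0,"jaw": 0},
    {"dp": [-19.2,-23.5,0],"roll": 0,"jaw": 0},
    {"dp": [-27.7,-36.2,0],"roll": 0,"jaw": 0},
    {"dp": [-35.2,-49.4,0],"roll": 0,"jaw": 0},
    {"dp": [-42,-63,0],"roll": 0,"jaw": 0}
  ]
}}

```text
time_s: 36.48
tcp_pos: [0.5575, -0.0992, 0.2362]
eef_rot: [179.8, 0.1, -90.0]
contact_force: [-4.2, 4.6, 6.3]
gripper_width: 0.0136
gripper_force: 15.0
```

>>> {"api": "send_rows", "payload": {
  "steps": [
    {"dp": [0,0,0],"roll": 0,"jaw": 0},
    {"dp": [0,0,0],"roll": 0,"jaw": 0},
    {"dp": [0,0,0],"roll": 0,"jaw": 60},
    {"dp": [0,0,0],"roll": 0,"jaw": 60},
    {"dp": [0,0,0],"roll": 0,"jaw": 60}
  ]
}}

```text
time_s: 37.1
tcp_pos: [0.5583, -0.1015, 0.2361]
eef_rot: [179.9, -0.0, -90.0]
contact_force: [0.4, -0.5, 0.3]
gripper_width: 0.0382
gripper_force: 0.0
```

>>> {"api": "send_rows", "payload": {
  "steps": [
    {"dp": [0,0,-40],"roll": 0,"jaw": 60},
    {"dp": [0,0,-90],"roll": 0,"jaw": 60},
    {"dp": [-50,0,-120],"roll": 0,"jaw": 60},
    {"dp": [-105,0,-130],"roll": 0,"jaw": 60},
    {"dp": [-155,0,-130],"roll": 0,"jaw": 60}
  ]
}}

```text
time_s: 37.72
tcp_pos: [0.5588, 0.0548, 0.3677]
eef_rot: [-179.9, 0.0, -90.0]
contact_force: [0.3, -0.7, -0.1]
gripper_width: 0.0523
gripper_force: 0.0
```

```bash
python3 - <<'E'
from h import *
print(r.get_state()['tcp_pos'])
c=cap('scene','s14.png'); w=cap('wrist')
a=cv2.resize(c['image'][120:290,160:360],None,fx=2.5,fy=2,interpolation=cv2.INTER_CUBIC)
b=cv2.resize(w['image'][0:240,120:520],(500,260))
cv2.imwrite('pics/c14.png',np.vstack([a,b]))
print('exp knob scene px',proj(c,[[.5581,-.1016,.266]]),'wrist',proj(w,[[.5581,-.1016,.266]]))
E
```

```text
[0.55875922 0.05483028 0.36770142]
exp knob scene px [[251.16906431 181.33816232]] wrist [[322.21182497 -10.68821716]]
```

View pics/c14.png

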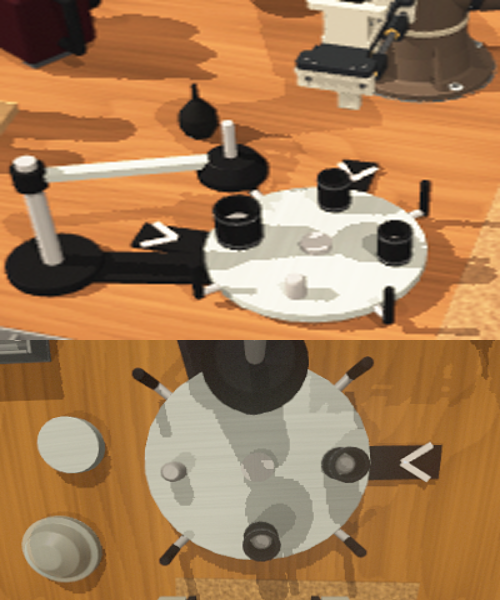

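The knob shows at scene (252,182), against (251,181) expected over the big sleeve. All the sleeves are down and the arm is clear, so I'm handing in.

```bash
python3 -c "
from plant import r
print(r.close_job())"
```

```text
the job is handed in; nothing more can be done
None
```

The job is handed in at about 38 s: both small sleeves (two were present) and the large one are fully down on their spigots, the large one is in line with the inspection arrow, and the lamp head is centred over it. The last pictures agree with this, but the hand-in returned no verdict.

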